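Put the solvent jars away in the fume box

TASK

Put the solvent jars away for the night in the clear fume box: pull the spring plunger at its left side right out to its stop, where it clicks and stays, raise the sash all the way by its handle, and stand every amber jar with a black lid upright on the white shelf just inside, side by side in a neat row, one jar to a bay and inside its lines. With all the jars in, shut the sash completely and push the plunger fully home so that the sash is locked. Leave everything else on the table where it is.

Things in the scene. Friction and masses are not known exactly. Their poses are not given: they have to be found in the camera images.
- fumebox: clear fume box in an aluminium frame, fixed to the table, front to the robot. Origin: on the table, mid sash plane; x into the box, y along the front, z up. Inside 416 wide, 260 deep, clear roof at 250 mm; sash guides 22 mm square at y = +-219 mm, up to 508 mm; floor and sill flush, 8 mm above the table. Just inside, a white shelf panel flush with the floor is marked into a row of four bays
- sash (a joint): how far the vertical sliding sash is raised (m): 0 shut, 0.255 fully up at its stop. Clear pane in an aluminium frame, 408 mm wide, 228 high, 16 thick; shut, its lower edge is 12 mm above the table. Counterbalanced: it stays where it is left and takes 3 to 6 N to move either way. It cannot be raised while the plunger is home, nor shut on a plunger that is home
- sash_handle (a point): middle of the black bar handle of the sash: a level bar 12 mm thick, 140 mm long along the box's y, its axis 44 mm off the sash face on the robot's side and 55 mm above the table when the sash is shut; a post at each end joins it to the sash. It rises with the sash
- plunger (a joint): how far the spring plunger that locks the sash is drawn (m): 0 home (its rod stands in a hole of the sash), 0.024 fully out at its stop. It slides along the box's +y. A spring pulls it home with 4 to 8 N; in the last 4 mm a click detent holds it at the stop with about 5 N, so it stays out when let go. Let go earlier it springs home; pushed in 5 mm past the detent it springs home
- knob (a point): middle of the plunger's black round knob, 26 mm in diameter, 26 mm long, its axis along the box's y; it stands outside the left (+y) sash guide, 65 mm from the guide's outer face when home, 140 mm above the table; a steel body 18 mm thick between guide and knob ends 6 mm short of the knob. It moves with the plunger
- bay1 (a point): middle of one bay of the shelf, on its surface, 8 mm above the table; the four bays lie 80 mm apart in a row along the box's y (bay1 at +y), 52 mm behind the sash plane; each is a rectangle marked by black inlaid lines on white, 76 mm wide along y and 73 mm deep along x inside the lines. Nothing stands up between the bays
- bay2 (a point): middle of one bay of the shelf, on its surface, 8 mm above the table; the four bays lie 80 mm apart in a row along the box's y (bay1 at +y), 52 mm behind the sash plane; each is a rectangle marked by black inlaid lines on white, 76 mm wide along y and 73 mm deep along x inside the lines. Nothing stands up between the bays
- bay3 (a point): middle of one bay of the shelf, on its surface, 8 mm above the table; the four bays lie 80 mm apart in a row along the box's y (bay1 at +y), 52 mm behind the sash plane; each is a rectangle marked by black inlaid lines on white, 76 mm wide along y and 73 mm deep along x inside the lines. Nothing stands up between the bays
- bay4 (a point): middle of one bay of the shelf, on its surface, 8 mm above the table; the four bays lie 80 mm apart in a row along the box's y (bay1 at +y), 52 mm behind the sash plane; each is a rectangle marked by black inlaid lines on white, 76 mm wide along y and 73 mm deep along x inside the lines. Nothing stands up between the bays
- jar1: squat straight-sided round amber glass jar with a white paper label and a black screw lid of the same width, 52 mm in diameter, 42 mm high, about 0.12 kg; origin in the middle of its underside, z up; two to four of these four jars are there (None: absent)
- jar2: squat straight-sided round amber glass jar with a white paper label and a black screw lid of the same width, 52 mm in diameter, 42 mm high, about 0.12 kg; origin in the middle of its underside, z up; two to four of these four jars are there (None: absent)
- jar3: squat straight-sided round amber glass jar with a white paper label and a black screw lid of the same width, 52 mm in diameter, 42 mm high, about 0.12 kg; origin in the middle of its underside, z up; two to four of these four jars are there (None: absent)
- jar4: squat straight-sided round amber glass jar with a white paper label and a black screw lid of the same width, 52 mm in diameter, 42 mm high, about 0.12 kg; origin in the middle of its underside, z up; two to four of these four jars are there (None: absent)
- inkbottle: bystander, not to be disturbed: square clear ink bottle with a narrow round black cap, 42 x 42 mm, 60 mm high; origin at the middle of its underside
- paintcup: bystander, not to be disturbed: small open white paint cup, 42 mm wide, 34 mm high; origin at the middle of its underside
- dropper: bystander, not to be disturbed: thin white bottle, 30 mm in diameter, 100 mm high; origin at the middle of its underside
- solvent: bystander, not to be disturbed: tall clear bottle with a white cap, 64 mm in diameter, 180 mm high; origin at the middle of its underside
- taperoll: bystander, not to be disturbed: roll of paper tape lying flat, 104 mm outside, 24 mm high; origin at the middle of its underside
- brushpot: bystander, not to be disturbed: white tub of brushes, 110 mm wide at the rim, 110 mm high, the brushes to about 240 mm; origin at the middle of its underside
- flatbrush: bystander, not to be disturbed: brush lying on the table, 140 mm long; origin at the middle of its underside

How it is judged:
By the outcome, as a careful person would: the job done as asked, in the order asked, and still so for the second after the job is handed in, with the robot touching nothing.
Of jar1, jar2, jar3, jar4 only 2 to 4 are there at a start; the rules pass over those that are not, and their reading is None.
At some moment in a run one of jar1, jar2, jar3, jar4 may be knocked a few centimetres aside while the robot is not near it.
Once in a run the grip may slacken for a moment while it holds something.
It also fails if it takes over 210 s, if anything falls off the work surface, if the arm or the gripper's body presses on something with over 40 N, if the wrist force passes 120 N, or if a joint passes its speed limit or range.

ROBOT

A 7-joint arm with a two-finger parallel gripper is mounted at the origin on the work surface. World frame = base frame: x ahead of the robot, y to its left, z up, the work surface at z = 0. Lengths are in m, angles in rad, forces in N, time in s.
With the tool pointing down it reaches from about 0.4 to 0.85 m from the base axis. Payload 10.4 kg.
Tool frame: the origin (TCP) lies at the very end of the fingers, on their centre line; the grasp point (between the pads) lies 19 mm behind it; z points along the fingers, y is the line along which they close (so a half turn about z gives the same grasp; the last joint's range is limited). The gripper opens to 85 mm and grips with 20 to 120 N. Pads are 22 mm wide; open, the fingers measure 114 mm over their backs; the gripper's body (76 mm by 85 mm) begins 54 mm behind the grasp point. The pads swing forward as they close: fully open they stand 13 mm farther back than shut.
Start: joints at [1.202, 0.332, -0.065, 1.46, 0.022, 1.35, -0.088], TCP at [0.212, -0.588, 0.231] pointing down, gripper open.
Joint ranges: [-2.6, 2.6], [-0.5, 2.12], [-1.47, 1.34], [0.16, 2.42], [-1.27, 4.41], [0.06, 2.06], [-2.6, 2.6]. Speed limits (rad/s): [2.22, 2.22, 2.79, 2.79, 3.14, 3.14, 3.14].

INTERFACE

Orientations are given as a unit quaternion [x, y, z, w].
In Python, from workcell import * gives the robot as it stands. The module is installed in compiled form; this text tells all that it offers.
- The arm moves only by the tool carry_out, never from a script. Its argument "motion" is a list of rows, each an object with "xyz": the shift along the tool's x, y, z in m, a list of three; "angular": the turn, a rotation vector about the tool's x, y, z in degrees, a list of three. A call has 1 to 12 rows; each row is the pose to reach, as a shift and turn from the pose commanded when the call began, along the tool's axes at that moment; what a row does not reach only later rows make up. A row lasts 1/10 s, in which the tool goes at most 50 mm and 8.59 degrees, less where a joint would pass 70% of its speed; a pose out of reach is approached as far as the arm can. A call with a gripper value outside its range is refused whole. "hand" is the opening, from 0 (shut) to 1 (fully open), set as the call begins (left out, the last holds). The fingers move at their own pace and stop on an object; "grip_force" is the grip in N (left out, the last holds). Time passes only in rows, so rows that repeat a pose let the fingers close. It gives the time, the measured TCP pose, the force, the opening and the grip force at its end, in the units of the state.
- get_obs(): the state, without advancing time (a new reading comes with each control period).
- camera(name): name is "scene" or "top" or "wrist"; returns a dict with "img" (420x560x3 uint8, red, green, blue), "fx", "fy", "cx", "cy" (pixels), "k1" (the pictures are not rectified: a ray, as slopes to the right and down, at radius r is drawn at 1 + k1 r^2 times it, then the intrinsics apply), "extrinsics" (4x4, takes a point from camera to world coordinates). Camera axes: x right, y up, looking along -z (the intrinsics and any distortion apply to the point x, -y, -z); pixel columns grow to the right and rows downward; lengths in m; the calibration is good to about 2 mm. A picture is of the moment at which its call begins. There is no depth.
- hand_in(): hands the job in; it is judged then, once.
The state is a dict: "clock": time; "joint_pos": joint angles; "joint_velocities": joint speeds; "tau": joint torques, N m; "position": TCP position; "ee_rot": TCP orientation; "ft_force": force on the tool from outside, world axes, zero at the start; "torque": the same for the moment, N m; "grip_width": opening from 0.0 (shut) to 1.0 (fully open); "grasp_force": force on a finger pad.
Only numpy, scipy, OpenCV 4.12 (cv2) and the standard library are available. Lean on these libraries where they do the work, as an engineer would, in place of code of your own. Each camera call takes 0.05 s, during which the arm holds its last target. There are 200 camera calls.

## Working session

There is one attempt and no reset: what is moved stays moved. The work goes in short steps, Python scripts to look and compute and a tool call to move; the robot and the scene stay as the last step left them, time stands still between calls to the robot, and variables do not carry over. Pictures are saved under pics/ and viewed, at most 14 in all, crops included, and the job is handed in when it is done.

Besides the shell and the picture viewer there is one more tool, called by a JSON object that holds its "fn" and its "kwargs", one argument or row to a line. carry_out: Moves the arm, as the interface text tells. Its arguments: {"type":"object","properties":{"motion":{"type":"array"},"hand":{"type":"number"},"grip_force":{"type":"number"}},"required":["motion"]}

```bash
mkdir -p pics; ls; python3 - <<'E'
from workcell import *
import cv2,numpy as np
o=get_obs();print(o)
for n in("scene","top"):
    c=camera(n);cv2.imwrite(f"pics/{n}0.png",c["img"][...,::-1]);print(n,c["fx"],c["fy"],c["cx"],c["cy"],c["k1"],np.round(c["extrinsics"],4).tolist())
E
```

```text
pics
{'clock': 0.0, 'joint_pos': array([ 1.20239872,  0.33286351, -0.06467506,  1.46094632,  0.02161577,
        1.34990743, -0.08850177]), 'joint_velocities': array([ 8.63824964e-04,  2.04011754e-03,  1.14619334e-04, -4.89984629e-04,
       -1.28883431e-04,  1.59797820e-05,  3.05640621e-03]), 'tau': array([-3.23334698e-04, -6.25454092e+01,  4.89147229e-02, -3.91600013e+01,
        1.61978218e-02,  1.00559779e-02,  2.71405042e-05]), 'position': array([ 0.21168883, -0.58765512,  0.23051871]), 'ee_rot': array([ 9.85090017e-01,  1.72038218e-01, -1.67304626e-04, -6.94557318e-04]), 'ft_force': array([ 0.47318788, -0.08839476,  0.89915897]), 'torque': array([ 0.00548346,  0.04943613, -0.00143187]), 'grasp_force': 0.0, 'grip_width': 0.9996850714461125}
scene 497.3601719354904 497.3601719354904 285.66344423816855 209.09532166031929 0.02060387040535463 [[0.7913, 0.5795, -0.1949, 0.2874], [-0.6114, 0.7525, -0.2448, -0.2596], [0.0048, 0.3129, 0.9498, 1.2946], [0.0, 0.0, 0.0, 1.0]]
top 409.43244957044016 409.43244957044016 277.22073626105436 207.23614387953987 -0.061421237338264704 [[-0.0122, 0.9812, -0.1926, 0.3166], [-0.9999, -0.0109, 0.0077, 0.0632], [0.0054, 0.1927, 0.9812, 1.096], [0.0, 0.0, 0.0, 1.0]]
```

View pics/scene0.png

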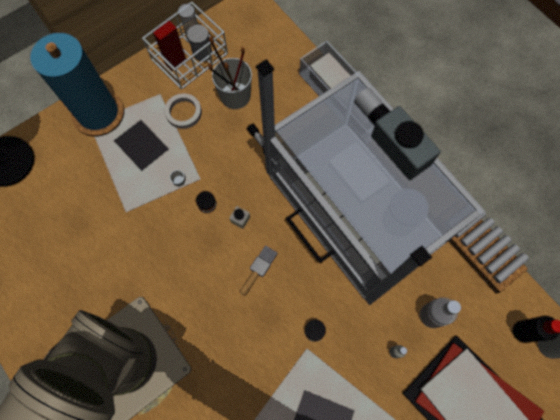

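View pics/top0.png

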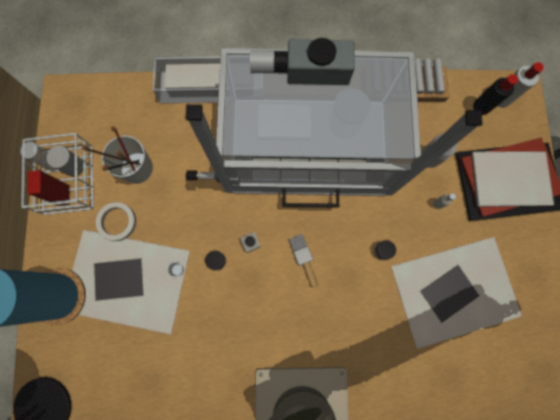

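```bash
cat > h.py <<'E'
from workcell import *
import cv2,numpy as np
from scipy.spatial.transform import Rotation as R
def shot(n,f=None):
    c=camera(n)
    if f: cv2.imwrite(f"pics/{f}.png",c["img"][...,::-1])
    return c
def ray(c,u,v):
    d=np.array([(u-c["cx"])/c["fx"],(v-c["cy"])/c["fy"]]);p=d.copy()
    for _ in range(20): p=d/(1+c["k1"]*(p@p))
    E=np.array(c["extrinsics"]);return E[:3,3],E[:3,:3]@np.array([p[0],-p[1],-1.])
def hit(c,u,v,z):
    o,d=ray(c,u,v);return o+d*(z-o[2])/d[2]
def tri(*l):
    A=np.zeros((3,3));b=np.zeros(3);rs=[ray(*x) for x in l]
    for o,d in rs:
        d=d/np.linalg.norm(d);P=np.eye(3)-np.outer(d,d);A+=P;b+=P@o
    p=np.linalg.solve(A,b)
    return p,max(np.linalg.norm(np.cross(p-o,d/np.linalg.norm(d))) for o,d in rs)
def proj(c,p):
    E=np.array(c["extrinsics"]);q=E[:3,:3].T@(np.array(p)-E[:3,3]);s=np.array([q[0],-q[1]])/-q[2]
    s=s*(1+c["k1"]*(s@s));return np.array([c["fx"]*s[0]+c["cx"],c["fy"]*s[1]+c["cy"]])
def blobs(c,thr=45,amin=30,amax=3000,box=None):
    m=(c["img"].max(2)<thr).astype(np.uint8)
    n,l,s,ce=cv2.connectedComponentsWithStats(m)
    return [(ce[i].round(1).tolist(),s[i].tolist()) for i in range(1,n) if amin<s[i][4]<amax]
def totool(p):   # world point -> shift in tool axes
    o=get_obs();return R.from_quat(o["ee_rot"]).inv().apply(np.array(p)-o["position"])
E
python3 - <<'E'
from h import *
S=shot("scene");T=shot("top")
for b in blobs(S):print("S",b)
for b in blobs(T):print("T",b)
a=cv2.resize(S["img"][50:350,180:480],(600,600),interpolation=3)
cv2.imwrite("pics/s1.png",cv2.resize(S["img"][50:310,230:450],None,fx=2.3,fy=2.3,interpolation=2)[...,::-1])
cv2.imwrite("pics/t1.png",cv2.resize(T["img"][90:280,170:490],None,fx=2.5,fy=2.5,interpolation=2)[...,::-1])
E
```

```text
S ([548.7, 8.9], [529, 0, 31, 27, 416])
S ([171.3, 48.0], [154, 30, 31, 36, 565])
S ([197.5, 44.8], [190, 38, 19, 14, 86])
S ([55.9, 52.9], [50, 49, 10, 8, 44])
S ([86.5, 94.0], [43, 49, 74, 80, 2420])
S ([201.9, 54.0], [195, 48, 13, 12, 71])
S ([326.7, 207.2], [257, 60, 174, 243, 2695])
S ([225.1, 76.0], [212, 62, 25, 27, 146])
S ([393.0, 145.5], [368, 105, 67, 74, 1060])
S ([408.6, 134.3], [394, 121, 30, 27, 603])
S ([140.9, 144.7], [116, 122, 51, 47, 1218])
S ([252.2, 129.5], [248, 125, 10, 11, 72])
S ([14.2, 159.6], [0, 136, 34, 50, 1396])
S ([290.2, 171.4], [283, 165, 16, 15, 60])
S ([205.3, 200.8], [196, 192, 19, 19, 271])
S ([238.7, 213.9], [235, 209, 9, 10, 70])
S ([474.3, 266.8], [450, 240, 49, 52, 185])
S ([425.2, 314.2], [421, 304, 11, 21, 117])
S ([537.2, 332.5], [512, 316, 48, 37, 1101])
S ([314.5, 329.7], [305, 320, 20, 21, 320])
S ([428.3, 377.2], [403, 336, 65, 84, 876])
S ([479.3, 359.3], [469, 349, 21, 20, 41])
S ([302.3, 417.1], [295, 414, 20, 6, 78])
T ([321.3, 51.6], [308, 39, 28, 27, 582])
T ([309.4, 72.7], [274, 52, 78, 32, 1027])
T ([486.7, 102.9], [464, 79, 50, 48, 902])
T ([194.0, 113.1], [187, 106, 15, 16, 212])
T ([557.0, 153.3], [555, 149, 5, 10, 42])
T ([492.1, 197.8], [456, 152, 104, 68, 968])
T ([191.1, 175.5], [187, 172, 10, 8, 70])
T ([308.8, 204.9], [283, 200, 55, 7, 83])
T ([212.0, 259.1], [207, 253, 12, 15, 110])
T ([454.6, 302.8], [434, 287, 44, 34, 613])
T ([42.2, 400.8], [14, 378, 57, 42, 2018])
T ([298.3, 393.0], [277, 388, 46, 17, 152])
T ([305.0, 414.3], [282, 407, 40, 13, 320])
```

View pics/s1.png

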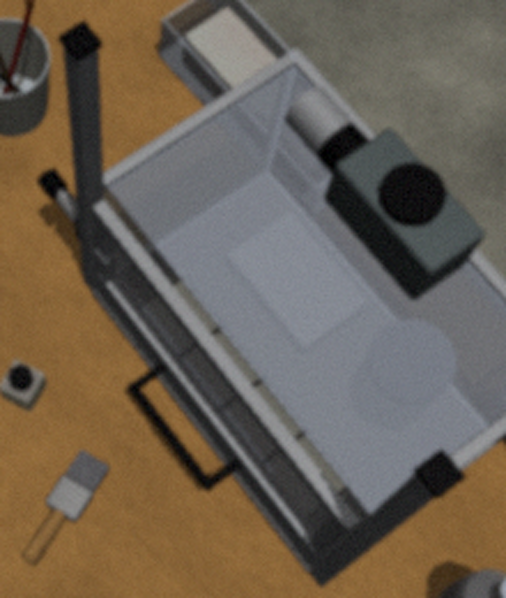

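View pics/t1.png

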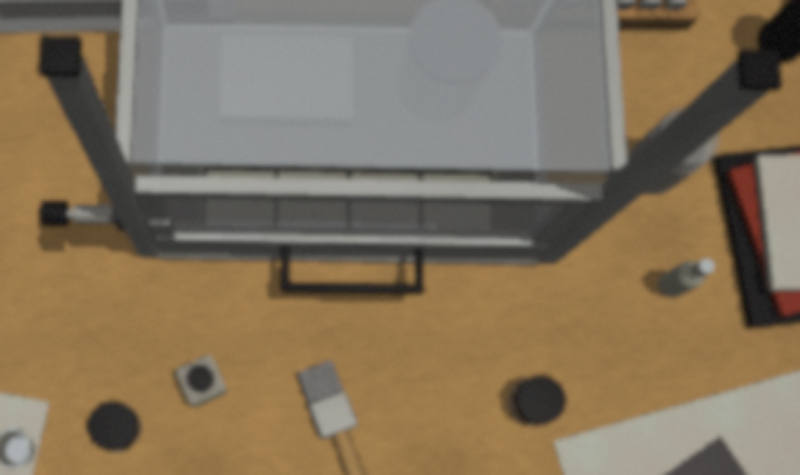

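```bash
python3 - <<'E'
from h import *
S=shot("scene");T=shot("top")
pts={"capL":((265.2,68.3),(194,112.6)),"capR":((420.4,255.7),(473.6,118)),"hL":((288.3,219.1),(282.8,206)),"hR":((320.4,261.3),(338,206.4)),"knob":((252.3,129.5),(191.1,175.4)),"jarA":((205.3,200.8),(215.2,260.6)),"jarB":((314.5,329.7),(386.4,250)),"ink":((238.7,213.9),(250,241.2))}
P={}
for k,(s,t) in pts.items():
    p,e=tri((S,*s),(T,*t));P[k]=p;print(k,p.round(4),round(e,4))
d=P["capL"]-P["capR"];print("cap dist",np.linalg.norm(d[:2]),"yaw",np.degrees(np.arctan2(-d[0],d[1])))
d=P["hL"]-P["hR"];print("h",np.linalg.norm(d[:2]),"yaw",np.degrees(np.arctan2(-d[0],d[1])))
# other candidates on table
for n,s,t in(("cup",(178,178),(176,269)),("drop",(400,351),(450,198)),("tape",(183,109),(115,221))):
    print(n,tri((S,*s),(T,*t))[0].round(3))
# bay lines: edge of floor, sash bottom
E
```

```text
capL [0.5892 0.188  0.4946] 0.001
capR [ 0.5735 -0.2524  0.5035] 0.0008
hL [0.5324 0.04   0.0288] 0.0031
hR [ 0.5248 -0.1037  0.0502] 0.0024
knob [0.5893 0.2655 0.1302] 0.0014
jarA [0.3885 0.2174 0.0284] 0.0017
jarB [ 0.4088 -0.2264  0.0415] 0.0012
ink [0.4354 0.1258 0.0503] 0.0015
cap dist 0.440732445795428 yaw -2.0390431831567994
h 0.14387621111348073 yaw -3.0311563506173997
cup [0.368 0.321 0.02 ]
drop [ 0.534 -0.387  0.087]
tape [0.498 0.492 0.015]
```

```bash
cat >> h.py <<'E'
YAW=np.radians(-2.2);BX=np.array([np.cos(YAW),np.sin(YAW),0]);BY=np.array([-np.sin(YAW),np.cos(YAW),0]);O=np.array([.582,-.032,0])
def box(x,y,z): return O+BX*x+BY*y+np.array([0,0,z])
def rot(zdir,ydir):
    z=np.array(zdir,float);z/=np.linalg.norm(z);y=np.array(ydir,float);y-=z*(y@z);y/=np.linalg.norm(y)
    return R.from_matrix(np.c_[np.cross(y,z),y,z])
def go(p,r=None,grasp=False):
    o=get_obs();c=R.from_quat(o["ee_rot"]);r=c if r is None else r
    rv=lambda s:(c.inv()*(r*s)).as_rotvec()
    s=min((R.identity(),R.from_euler("z",np.pi)),key=lambda s:np.linalg.norm(rv(s)))
    p=np.array(p,float)
    if grasp: p=p+.019*r.as_matrix()[:,2]
    t=c.inv().apply(p-o["position"]);a=np.degrees(rv(s))
    print("xyz",t.round(4).tolist(),"ang",a.round(2).tolist(),"rows",int(np.ceil(max(np.linalg.norm(t)/.05,np.linalg.norm(a)/8.59))))
E
python3 - <<'E'
from h import *
W=shot("wrist");o=get_obs();r=R.from_quat(o["ee_rot"]);E=W["extrinsics"]
print(W["fx"],W["k1"],r.inv().apply(E[:3,3]-o["position"]),(r.inv().as_matrix()@E[:3,:3]).round(3))
go([.43,-.3,.36]);go([.45,.15,.36],rot([0,0,-1],BX))
E
```

```text
310.9774828113501 0.005342242250956024 [ 7.89737530e-02 -2.55301149e-05 -1.42621123e-01] [[-0.001  0.952  0.306]
 [ 1.     0.001 -0.   ]
 [-0.     0.306 -0.952]]
xyz [0.3029, -0.197, -0.1288] ang [0.0, 0.0, 0.0] rows 8
xyz [0.4742, -0.6136, -0.1287] ang [-0.01, -0.01, -67.99] rows 16
```

{"fn": "carry_out", "kwargs": {
  "motion": [
    {"xyz": [0.303, -0.197, -0.129], "angular": [0, 0, 0]},
    {"xyz": [0.303, -0.197, -0.129], "angular": [0, 0, 0]},
    {"xyz": [0.303, -0.197, -0.129], "angular": [0, 0, 0]},
    {"xyz": [0.303, -0.197, -0.129], "angular": [0, 0, 0]},
    {"xyz": [0.303, -0.197, -0.129], "angular": [0, 0, 0]},
    {"xyz": [0.303, -0.197, -0.129], "angular": [0, 0, 0]},
    {"xyz": [0.303, -0.197, -0.129], "angular": [0, 0, 0]},
    {"xyz": [0.303, -0.197, -0.129], "angular": [0, 0, 0]},
    {"xyz": [0.303, -0.197, -0.129], "angular": [0, 0, 0]}
  ]
}}

```text
clock: 1.25
position: [0.4337, -0.2954, 0.3624]
ee_rot: [0.984, 0.176, 0.002, 0.001]
ft_force: [-0.7, 0.2, 0.1]
grip_width: 0.998
grasp_force: 0.0
```

```bash
python3 - <<'E'
from h import *
print(get_obs()["position"],get_obs()["clock"]);go([.45,.24,.36],rot([0,0,-1],BX));shot("wrist","w0")
E
```

```text
[ 0.43366348 -0.29540607  0.36239409] 1.25
xyz [0.2008, -0.4966, 0.0021] ang [0.2, -0.1, -67.53] rows 11
```

{"fn": "carry_out", "kwargs": {
  "motion": [
    {"xyz": [0.2, -0.497, 0], "angular": [0, 0, -67.5]},
    {"xyz": [0.2, -0.497, 0], "angular": [0, 0, -67.5]},
    {"xyz": [0.2, -0.497, 0], "angular": [0, 0, -67.5]},
    {"xyz": [0.2, -0.497, 0], "angular": [0, 0, -67.5]},
    {"xyz": [0.2, -0.497, 0], "angular": [0, 0, -67.5]},
    {"xyz": [0.2, -0.497, 0], "angular": [0, 0, -67.5]},
    {"xyz": [0.2, -0.497, 0], "angular": [0, 0, -67.5]},
    {"xyz": [0.2, -0.497, 0], "angular": [0, 0, -67.5]},
    {"xyz": [0.2, -0.497, 0], "angular": [0, 0, -67.5]},
    {"xyz": [0.2, -0.497, 0], "angular": [0, 0, -67.5]},
    {"xyz": [0.2, -0.497, 0], "angular": [0, 0, -67.5]},
    {"xyz": [0.2, -0.497, 0], "angular": [0, 0, -67.5]}
  ]
}}

```text
clock: 2.5
position: [0.4488, 0.2391, 0.3597]
ee_rot: [0.722, 0.692, 0.0, -0.001]
ft_force: [0.3, -0.2, -0.4]
grip_width: 0.999
grasp_force: 0.0
```

```bash
python3 - <<'E'
from h import *
print(get_obs()["position"])
W=shot("wrist","w1");W0=cv2.imread("pics/w0.png");print(proj(W,[.589,.2655,.14]))
cv2.imwrite("pics/w01.png",np.vstack([cv2.resize(W0,(396,297)),cv2.resize(W["img"][...,::-1],(396,297))]) if 0 else np.hstack([cv2.resize(W0,(400,300)),cv2.resize(W["img"][...,::-1],(400,300))]))
go(box(0,.297,.26),rot([0,-.34,-.94],BX),True)
E
```

```text
[0.44884013 0.23913392 0.35966938]
[401.82110701 151.88172381]
xyz [0.0281, 0.1429, 0.1172] ang [-0.88, -19.89, -0.43] rows 4
```

View pics/w01.png

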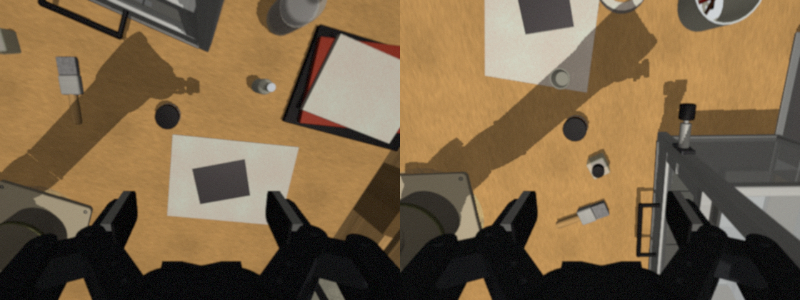

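{"fn": "carry_out", "kwargs": {
  "motion": [
    {"xyz": [0.028, 0.143, 0.09], "angular": [0, -20, 0]},
    {"xyz": [0.028, 0.143, 0.09], "angular": [0, -20, 0]},
    {"xyz": [0.028, 0.143, 0.09], "angular": [0, -20, 0]},
    {"xyz": [0.028, 0.143, 0.09], "angular": [0, -20, 0]},
    {"xyz": [0.028, 0.143, 0.09], "angular": [0, -20, 0]},
    {"xyz": [0.028, 0.143, 0.09], "angular": [0, -20, 0]}
  ]
}}

```text
clock: 3.15
position: [0.5947, 0.2546, 0.2687]
ee_rot: [0.713, 0.679, -0.127, 0.12]
ft_force: [-0.3, -0.1, 1.5]
grip_width: 0.997
grasp_force: 0.0
```

```bash
python3 - <<'E'
from h import *
W=shot("wrist","w2");print(proj(W,[.59,.263,.14]),get_obs()["position"])
for b in blobs(W,40,60):print(b)
E
```

```text
[275.23620777 143.36883847] [0.59430866 0.25506473 0.27051782]
([112.5, 145.6], [89, 125, 47, 42, 1446])
([274.2, 144.5], [260, 127, 29, 38, 833])
([168.2, 212.3], [158, 203, 21, 20, 302])
([276.1, 213.3], [266, 206, 21, 13, 156])
([249.9, 280.7], [244, 256, 17, 59, 244])
([204.9, 340.9], [194, 334, 23, 15, 284])
```

View pics/w2.png

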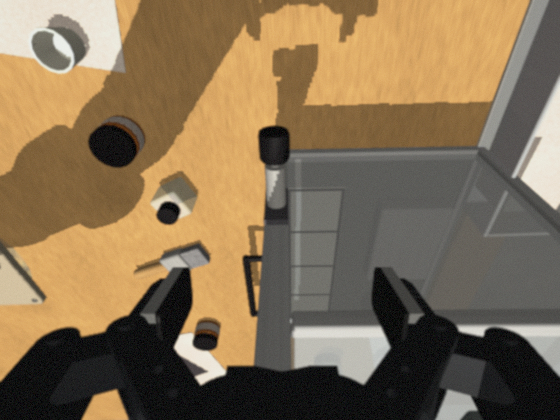

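```bash
python3 - <<'E'
from h import *
import pickle
S=shot("scene");T=shot("top");W=shot("wrist")
i1=cv2.imread("pics/w1.png")[...,::-1]
# w1 camera pose unknown-saved: rebuild from tool frame
print("knob",tri((W,274.2,144.5),(S,252.3,129.5),(T,191.1,175.4)),tri((W,274.2,144.5),(T,191.1,175.4)),tri((W,274.2,144.5),(S,252.3,129.5)))
for n,w,s,t in(("A",(113,145),(205.3,200.8),(215.2,260.6)),("B",(205,341),(314.5,329.7),(386.4,250))):
    print(n,tri((W,*w),(S,*s),(T,*t)),hit(W,*w,.042).round(4))
# bay crossings seen in wrist image, on floor
for u,v in((293,190),(343,190),(291,233),(338,233),(290,266),(333,266),(289,295),(330,296)):
    print((u,v),hit(W,u,v,.008).round(4))
print("handle",hit(W,247,258,.055),hit(W,253,313,.055))
go(box(0,.297,.14),rot([0,-.34,-.94],BX),True)
cv2.imwrite("pics/bay.png",cv2.resize(W["img"][140:320,235:395],None,fx=3.3,fy=3.3,interpolation=2)[...,::-1])
E
```

```text
knob (array([0.58754712, 0.26223785, 0.13912495]), np.float64(0.0024841963037485724)) (array([0.58704296, 0.26255296, 0.13965655]), np.float64(0.001975592726609742)) (array([0.58856699, 0.26154972, 0.139456  ]), np.float64(0.00022779543595377512))
A (array([0.38800384, 0.21714096, 0.03048113]), np.float64(0.002086197688538103)) [0.3943 0.2229 0.042 ]
B (array([ 0.41006059, -0.22739485,  0.03448661]), np.float64(0.002032588853519371)) [ 0.4155 -0.2142  0.042 ]
(293, 190) [0.6051 0.1249 0.008 ]
(343, 190) [0.6771 0.1212 0.008 ]
(291, 233) [0.5996 0.0417 0.008 ]
(338, 233) [0.675  0.0378 0.008 ]
(290, 266) [ 0.5954 -0.0363  0.008 ]
(333, 266) [ 0.671  -0.0402  0.008 ]
(289, 295) [ 0.5908 -0.1182  0.008 ]
(330, 296) [ 0.6697 -0.1254  0.008 ]
handle [0.53213015 0.03724689 0.055     ] [ 0.52627442 -0.10340968  0.055     ]
xyz [0.0536, -0.001, 0.1403] ang [-0.79, 0.1, -0.55] rows 4
```

View pics/bay.png

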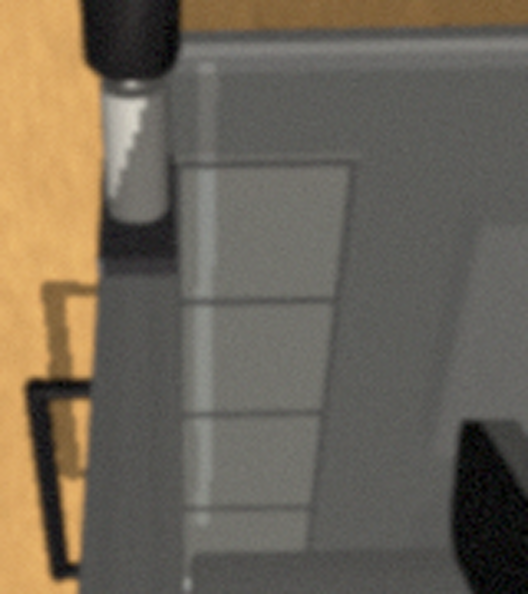

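```bash
python3 - <<'E'
from h import *
go([.589,.263,.138],rot([0,-.34,-.94],BX),True)
E
```

```text
xyz [0.0524, -0.0054, 0.1428] ang [-0.79, 0.1, -0.55] rows 4
```

{"fn": "carry_out", "kwargs": {
  "motion": [
    {"xyz": [0.052, -0.005, 0.05], "angular": [-1, 0, -0.5]},
    {"xyz": [0.052, -0.005, 0.09], "angular": [-1, 0, -0.5]},
    {"xyz": [0.052, -0.005, 0.12], "angular": [-1, 0, -0.5]},
    {"xyz": [0.052, -0.005, 0.143], "angular": [-1, 0, -0.5]},
    {"xyz": [0.052, -0.005, 0.143], "angular": [-1, 0, -0.5]},
    {"xyz": [0.052, -0.005, 0.143], "angular": [-1, 0, -0.5]}
  ]
}}

```text
clock: 3.95
position: [0.5894, 0.2568, 0.1201]
ee_rot: [0.709, 0.684, -0.119, 0.126]
ft_force: [0.5, 0.4, 0.1]
grip_width: 1.0
grasp_force: 0.0
```

{"fn": "carry_out", "kwargs": {
  "motion": [
    {"xyz": [0, 0, 0], "angular": [0, 0, 0]},
    {"xyz": [0, 0, 0], "angular": [0, 0, 0]},
    {"xyz": [0, 0, 0], "angular": [0, 0, 0]},
    {"xyz": [0, 0, 0], "angular": [0, 0, 0]},
    {"xyz": [0, 0, 0], "angular": [0, 0, 0]},
    {"xyz": [0, 0, 0], "angular": [0, 0, 0]},
    {"xyz": [0, 0, 0], "angular": [0, 0, 0]},
    {"xyz": [0, 0, 0], "angular": [0, 0, 0]}
  ],
  "hand": 0,
  "grip_force": 50
}}

```text
clock: 4.75
position: [0.5884, 0.2574, 0.1187]
ee_rot: [0.708, 0.684, -0.12, 0.125]
ft_force: [-5.1, -0.8, 5.9]
grip_width: 0.287
grasp_force: 48.8
```

```bash
python3 - <<'E'
from h import *
o=get_obs();print({k:o[k] for k in("position","ft_force","grip_width","grasp_force")},o["position"]-.019*R.from_quat(o["ee_rot"]).as_matrix()[:,2])
print(totool(o["position"]+BY*.026))
shot("wrist","w3")
E
```

```text
{'position': array([0.5884376 , 0.25736134, 0.11871541]), 'ft_force': array([-5.14007001, -0.77675362,  5.92075223]), 'grip_width': 0.2872399230284747, 'grasp_force': 48.844778537750244} [0.58841831 0.263864   0.136568  ]
[ 0.02443211  0.0001604  -0.00889081]
```

View pics/w3.png

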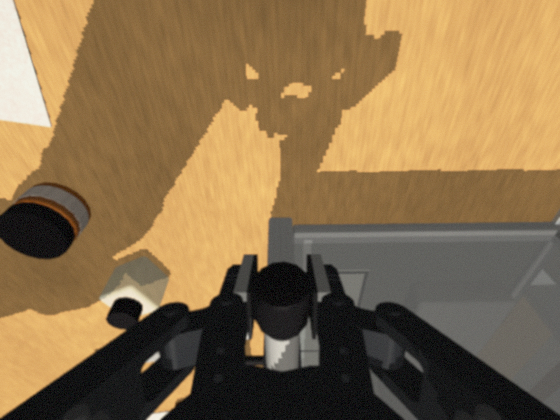

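{"fn": "carry_out", "kwargs": {
  "motion": [
    {"xyz": [0.005, 0, -0.002], "angular": [0, 0, 0]},
    {"xyz": [0.01, 0, -0.0035], "angular": [0, 0, 0]},
    {"xyz": [0.015, 0, -0.0055], "angular": [0, 0, 0]},
    {"xyz": [0.02, 0, -0.007], "angular": [0, 0, 0]},
    {"xyz": [0.023, 0, -0.008], "angular": [0, 0, 0]},
    {"xyz": [0.0255, 0, -0.009], "angular": [0, 0, 0]},
    {"xyz": [0.0255, 0, -0.009], "angular": [0, 0, 0]}
  ]
}}

```text
clock: 5.5
position: [0.5892, 0.2814, 0.1186]
ee_rot: [0.709, 0.683, -0.123, 0.127]
ft_force: [-9.6, -10.4, 10.0]
grip_width: 0.286
grasp_force: 48.6
```

{"fn": "carry_out", "kwargs": {
  "motion": [
    {"xyz": [0.002, 0, -0.001], "angular": [0, 0, 0]},
    {"xyz": [0.003, 0, -0.001], "angular": [0, 0, 0]},
    {"xyz": [0.003, 0, -0.001], "angular": [0, 0, 0]}
  ]
}}

```text
clock: 5.8
position: [0.5892, 0.2816, 0.1184]
ee_rot: [0.709, 0.682, -0.126, 0.128]
ft_force: [-13.0, -20.1, 13.2]
grip_width: 0.287
grasp_force: 49.4
```

{"fn": "carry_out", "kwargs": {
  "motion": [
    {"xyz": [0, 0, 0], "angular": [0, 0, 0]},
    {"xyz": [0, 0, 0], "angular": [0, 0, 0]},
    {"xyz": [0, 0, 0], "angular": [0, 0, 0]},
    {"xyz": [0, 0, 0], "angular": [0, 0, 0]},
    {"xyz": [0, 0, 0], "angular": [0, 0, 0]}
  ],
  "hand": 1
}}

```text
clock: 6.3
position: [0.59, 0.2873, 0.1177]
ee_rot: [0.708, 0.684, -0.12, 0.126]
ft_force: [0.5, -0.3, 0.1]
grip_width: 1.002
grasp_force: 0.0
```

```bash
python3 - <<'E'
from h import *
W=shot("wrist")
T=shot("top");print([b for b in blobs(T,45,40) if abs(b[0][0]-190)<20 and abs(b[0][1]-175)<15]);print(proj(T,[.588,.262,.14]),proj(T,[.588,.286,.14]))
print(get_obs()["position"],totool(get_obs()["position"]+[0,0,.2]))
E
```

```text
[]
[191.64868258 174.23540028] [181.78876463 174.35886477]
[0.59001752 0.28717413 0.11776324] [-0.06840108  0.00269922 -0.18792021]
```

{"fn": "carry_out", "kwargs": {
  "motion": [
    {"xyz": [-0.034, 0, -0.094], "angular": [0, 0, 0]},
    {"xyz": [-0.068, 0.003, -0.188], "angular": [0, 0, 0]},
    {"xyz": [-0.068, 0.003, -0.188], "angular": [0, 0, 0]},
    {"xyz": [-0.068, 0.003, -0.188], "angular": [0, 0, 0]},
    {"xyz": [-0.068, 0.003, -0.188], "angular": [0, 0, 0]}
  ]
}}

```text
clock: 6.9
position: [0.5909, 0.2888, 0.3254]
ee_rot: [0.71, 0.684, -0.115, 0.126]
ft_force: [0.3, 1.3, -0.1]
grip_width: 1.002
grasp_force: 0.0
```

```bash
python3 - <<'E'
from h import *
o=get_obs();print(o["position"],totool(o["position"]+[-.15,-.02,0]))
T=shot("top");print([b for b in blobs(T,45,40) if abs(b[0][0]-190)<20 and abs(b[0][1]-175)<15])
h=np.array([.529,-.033,.055]);z=np.array([*(BX*.7071)[:2],-.7071])
go(h-.15*z,rot(z,[.7,0,.7]),True)
E
```

```text
[0.59094602 0.28883589 0.32535504] [-0.02462584 -0.14921189  0.00542024]
[]
xyz [-0.2459, -0.1469, 0.2704] ang [-43.69, 18.07, 6.41] rows 8
```

{"fn": "carry_out", "kwargs": {
  "motion": [
    {"xyz": [-0.025, -0.149, 0.005], "angular": [0, 0, 0]},
    {"xyz": [-0.025, -0.149, 0.005], "angular": [-8, 3, 1]},
    {"xyz": [-0.025, -0.149, 0.005], "angular": [-15, 6, 2]},
    {"xyz": [-0.246, -0.147, 0.27], "angular": [-43.7, 18, 6.4]},
    {"xyz": [-0.246, -0.147, 0.27], "angular": [-43.7, 18, 6.4]},
    {"xyz": [-0.246, -0.147, 0.27], "angular": [-43.7, 18, 6.4]},
    {"xyz": [-0.246, -0.147, 0.27], "angular": [-43.7, 18, 6.4]},
    {"xyz": [-0.246, -0.147, 0.27], "angular": [-43.7, 18, 6.4]},
    {"xyz": [-0.246, -0.147, 0.27], "angular": [-43.7, 18, 6.4]},
    {"xyz": [-0.246, -0.147, 0.27], "angular": [-43.7, 18, 6.4]},
    {"xyz": [-0.246, -0.147, 0.27], "angular": [-43.7, 18, 6.4]},
    {"xyz": [-0.246, -0.147, 0.27], "angular": [-43.7, 18, 6.4]}
  ],
  "hand": 0.4
}}

```text
clock: 8.15
position: [0.4849, 0.038, 0.1983]
ee_rot: [0.662, 0.657, 0.245, 0.266]
ft_force: [-0.9, 0.2, -0.6]
grip_width: 0.401
grasp_force: 0.0
```

```bash
python3 - <<'E'
from h import *
o=get_obs();print(o["position"],R.from_quat(o["ee_rot"]).as_matrix().round(3).tolist(),o["joint_pos"].round(2))
T=shot("top");print([b for b in blobs(T,45,30) if abs(b[0][0]-185)<20 and abs(b[0][1]-175)<15])
W=shot("wrist","w4")
for p in([.532,.037,.055],[.526,-.103,.055]):print(proj(W,p))
h=np.array([.529,-.033,.055]);z=np.array([*(BX*.7071)[:2],-.7071])
go(h,rot(z,[.7,0,.7]),True)
E
```

```text
[0.48487163 0.03796903 0.19832986] [[0.017, 0.74, 0.673], [1.0, 0.005, -0.03], [-0.026, 0.673, -0.739]] [ 0.59 -0.5  -0.75  2.42 -0.41  0.39  0.09]
[([181.6, 175.3], [178, 171, 9, 9, 66])]
[214.02024417 190.34022007]
[218.2290589  317.95686368]
xyz [-0.0629, -0.0627, 0.1568] ang [-2.72, 0.43, 0.09] rows 4
```

View pics/w4.png

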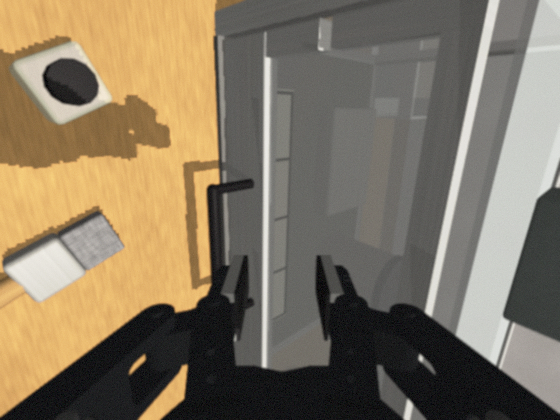

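```bash
python3 - <<'E'
from h import *
h=np.array([.529,-.033,.055]);z=np.array([*(BX*.7071)[:2],-.7071])
go(h-.06*z,rot(z,[.7,0,.7]),True)
E
```

```text
xyz [-0.0634, -0.0656, 0.0969] ang [-2.72, 0.43, 0.09] rows 3
```

{"fn": "carry_out", "kwargs": {
  "motion": [
    {"xyz": [-0.063, -0.066, 0.03], "angular": [-3, 0, 0]},
    {"xyz": [-0.063, -0.066, 0.06], "angular": [-3, 0, 0]},
    {"xyz": [-0.063, -0.066, 0.097], "angular": [-3, 0, 0]},
    {"xyz": [-0.063, -0.066, 0.097], "angular": [-3, 0, 0]},
    {"xyz": [-0.063, -0.066, 0.097], "angular": [-3, 0, 0]}
  ]
}}

```text
clock: 8.75
position: [0.5345, -0.0158, 0.1163]
ee_rot: [0.658, 0.655, 0.251, 0.274]
ft_force: [1.5, -1.2, -0.4]
grip_width: 0.402
grasp_force: 0.0
```

```bash
python3 - <<'E'
from h import *
o=get_obs();print(o["position"],R.from_quat(o["ee_rot"]).as_matrix().round(3).tolist(),o["joint_pos"].round(2))
W=shot("wrist","w5");print(proj(W,[.532,.037,.055]))
for b in blobs(W,50,100,20000):print(b)
h=np.array([.529,-.033,.055]);z=np.array([*(BX*.7071)[:2],-.7071])
go(h,rot(z,[.7,0,.7]),True)
E
```

```text
[ 0.53453453 -0.01580102  0.11630812] [[0.017, 0.724, 0.689], [0.999, 0.008, -0.033], [-0.029, 0.689, -0.724]] [ 1.2  -0.2  -1.23  2.42 -1.25  0.1   1.11]
[206.01018074 152.54509342]
xyz [-0.0153, -0.0422, 0.0576] ang [-1.69, -0.04, -0.06] rows 2
```

View pics/w5.png

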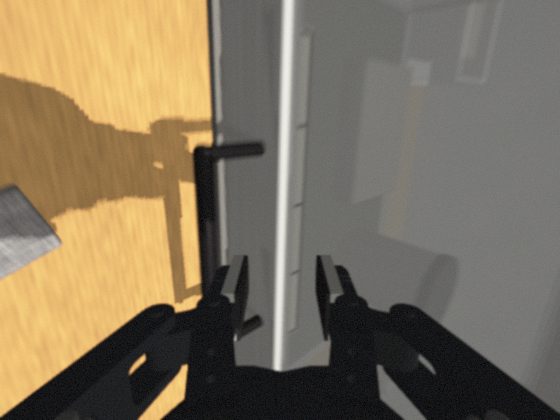

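```bash
python3 - <<'E'
from h import *
h=np.array([.529,-.033,.055]);s,c=np.sin(np.radians(25)),np.cos(np.radians(25));z=np.array([*(BX*s)[:2],-c])
go(h-.09*z,rot(z,[c,0,s]),True)
E
```

```text
xyz [-0.0159, -0.0205, -0.0288] ang [18.31, 0.56, -0.5] rows 3
```

{"fn": "carry_out", "kwargs": {
  "motion": [
    {"xyz": [-0.005, -0.021, -0.029], "angular": [0, 0, 0]},
    {"xyz": [-0.016, -0.021, -0.029], "angular": [8, 0.6, -0.5]},
    {"xyz": [-0.016, -0.021, -0.029], "angular": [18.3, 0.6, -0.5]},
    {"xyz": [-0.016, -0.021, -0.029], "angular": [18.3, 0.6, -0.5]},
    {"xyz": [-0.016, -0.021, -0.029], "angular": [18.3, 0.6, -0.5]},
    {"xyz": [-0.016, -0.021, -0.029], "angular": [18.3, 0.6, -0.5]},
    {"xyz": [-0.016, -0.021, -0.029], "angular": [18.3, 0.6, -0.5]}
  ],
  "hand": 0.33
}}

```text
clock: 9.5
position: [0.4979, -0.0304, 0.1227]
ee_rot: [0.689, 0.691, 0.146, 0.162]
ft_force: [0.0, -0.2, 0.1]
grip_width: 0.332
grasp_force: 0.0
```

```bash
python3 - <<'E'
from h import *
o=get_obs();print(o["position"],R.from_quat(o["ee_rot"]).as_matrix().round(3).tolist(),o["joint_pos"].round(2))
h=np.array([.529,-.033,.055]);s,c=np.sin(np.radians(25)),np.cos(np.radians(25));z=np.array([*(BX*s)[:2],-c])
W=shot("wrist","w6");print(proj(W,[.532,.037,.055]))
go(h-.06*z,rot(z,[c,0,s]),True)
go(h,rot(z,[c,0,s]),True)
E
```

```text
[ 0.49785965 -0.03035105  0.12271864] [[0.003, 0.905, 0.426], [1.0, 0.007, -0.021], [-0.022, 0.426, -0.904]] [ 1.56 -0.45 -1.37  2.24 -0.8   0.68  0.67]
[284.50005347 124.33884475]
xyz [-0.0014, -0.0006, 0.0336] ang [0.23, 0.28, 0.39] rows 1
xyz [-0.0011, -0.0008, 0.0936] ang [0.23, 0.28, 0.39] rows 2
```

{"fn": "carry_out", "kwargs": {
  "motion": [
    {"xyz": [-0.001, -0.001, 0.03], "angular": [0, 0, 0.4]},
    {"xyz": [-0.001, -0.001, 0.06], "angular": [0, 0, 0.4]},
    {"xyz": [-0.001, -0.001, 0.08], "angular": [0, 0, 0.4]},
    {"xyz": [-0.001, -0.001, 0.092], "angular": [0, 0, 0.4]},
    {"xyz": [-0.001, -0.001, 0.092], "angular": [0, 0, 0.4]}
  ]
}}

```text
clock: 10.05
position: [0.5051, -0.0496, 0.0766]
ee_rot: [0.699, 0.685, 0.127, 0.159]
ft_force: [-0.4, -2.2, 0.0]
grip_width: 0.327
grasp_force: 0.0
```

{"fn": "carry_out", "kwargs": {
  "motion": [
    {"xyz": [0, 0, 0], "angular": [0, 0, 0]},
    {"xyz": [0, 0, 0], "angular": [0, 0, 0]},
    {"xyz": [0, 0, 0], "angular": [0, 0, 0]},
    {"xyz": [0, 0, 0], "angular": [0, 0, 0]},
    {"xyz": [0, 0, 0], "angular": [0, 0, 0]}
  ],
  "hand": 0,
  "grip_force": 50
}}

```text
clock: 10.55
position: [0.5056, -0.0508, 0.0788]
ee_rot: [0.699, 0.685, 0.127, 0.161]
ft_force: [-0.2, -0.3, 0.0]
grip_width: 0.004
grasp_force: 0.0
```

```bash
python3 - <<'E'
from h import *
o=get_obs();print(o["position"],o["position"]-.019*R.from_quat(o["ee_rot"]).as_matrix()[:,2],totool(o["position"]+[0,0,.255]),o["ft_force"],o["joint_pos"].round(2))
W=shot("wrist","w7")
E
```

```text
[ 0.50556201 -0.05082508  0.0787557 ] [ 0.49801422 -0.049857    0.09616528] [-0.01088764  0.10154722 -0.23365492] [-0.18962122 -0.33615388  0.03267985] [ 1.27  0.09 -1.3   2.23  0.3   0.49 -0.26]
```

```bash
cat > fk.py <<'E'
import numpy as np
from scipy.spatial.transform import Rotation as R
from scipy.optimize import least_squares
D=[([1.20239872,.33286351,-.06467506,1.46094632,.02161577,1.34990743,-.08850177],[.21168883,-.58765512,.23051871],[.98509,.172038,-.000167,-.000695]),
([.59,-.5,-.75,2.42,-.41,.39,.09],[.48487,.03797,.19833],[.662,.657,.245,.266]),
([1.2,-.2,-1.23,2.42,-1.25,.1,1.11],[.53453,-.0158,.11631],[.658,.655,.251,.274]),
([1.56,-.45,-1.37,2.24,-.8,.68,.67],[.49786,-.03035,.12272],[.689,.691,.146,.162]),
([1.27,.09,-1.3,2.23,.3,.49,-.26],[.50556,-.05083,.07876],[.699,.685,.127,.161])]
import itertools
def fk(q,s,L):
    T=R.identity();p=np.array([0,0,L[0]])
    def z(a):
        nonlocal T;T=T*R.from_rotvec([0,0,a])
    def y(a):
        nonlocal T;T=T*R.from_rotvec([0,a,0])
    def mv(x,zz):
        nonlocal p;p=p+T.apply([x,0,zz])
    z(s[0]*q[0]+L[7]);y(q[1]);mv(L[4],L[1]);z(s[1]*q[2]);y(q[3]);mv(L[5],L[2]);z(s[2]*q[4]);y(q[5]);mv(L[6],L[3]);z(s[3]*q[6]+L[8])
    return p,T
def res(L,s):
    r=[]
    for q,p,e in D:
        P,T=fk(q,s,L);r+=list(P-p)+list(.3*(R.from_quat(e).inv()*T).as_rotvec())
    return np.array(r)
if __name__=="__main__":
    out=[]
    for s in itertools.product((1,-1),repeat=4):
        for l8 in(0,np.pi/2,np.pi):
            f=least_squares(res,[.35,.4,.4,.3,0,0,0,0,l8],args=(s,));out.append((f.cost,s,f.x))
    out.sort(key=lambda t:t[0])
    for o in out[:3]:print(o[0],o[1],o[2].round(4).tolist())
E
python3 fk.py
```

```text
0.0003405425872116548 (-1, -1, -1, -1) [0.2846, 0.4669, 0.4931, 0.3519, 0.0085, 0.0343, 0.0091, -0.0531, 1.5254]
0.00034054258721193266 (-1, -1, -1, -1) [0.2846, 0.4669, 0.4931, 0.3519, 0.0085, 0.0343, 0.0091, -0.0531, 1.5254]
0.00034054258721233767 (-1, -1, -1, -1) [0.2846, 0.4669, 0.4931, 0.3519, 0.0085, 0.0343, 0.0091, -0.0531, 1.5254]
```

```bash
python3 - <<'E'
from h import *
go([.55,-.04,.40],rot([0.0,0,-1],[1,-.04,0]))
E
```

```text
xyz [-0.0016, 0.1686, -0.2773] ang [23.5, 2.28, 1.09] rows 7
```

{"fn": "carry_out", "kwargs": {
  "motion": [
    {"xyz": [-0.001, 0.08, -0.2], "angular": [0, 0, 0]},
    {"xyz": [-0.001, 0.08, -0.2], "angular": [0, 0, 0]},
    {"xyz": [-0.001, 0.08, -0.2], "angular": [0, 0, 0]},
    {"xyz": [-0.001, 0.168, -0.277], "angular": [23.5, 2, 1]},
    {"xyz": [-0.001, 0.168, -0.277], "angular": [23.5, 2, 1]},
    {"xyz": [-0.001, 0.168, -0.277], "angular": [23.5, 2, 1]},
    {"xyz": [-0.001, 0.168, -0.277], "angular": [23.5, 2, 1]},
    {"xyz": [-0.001, 0.168, -0.277], "angular": [23.5, 2, 1]},
    {"xyz": [-0.001, 0.168, -0.277], "angular": [23.5, 2, 1]},
    {"xyz": [-0.001, 0.168, -0.277], "angular": [23.5, 2, 1]}
  ],
  "hand": 0.33
}}

```text
clock: 11.6
position: [0.5513, -0.0391, 0.4029]
ee_rot: [0.721, 0.693, 0.001, 0.001]
ft_force: [-0.6, 1.0, -1.0]
grip_width: 0.331
grasp_force: 0.0
```

```bash
python3 - <<'E'
from h import *
o=get_obs();print(o["position"],o["ee_rot"].round(3).tolist(),o["joint_pos"].round(4).tolist())
E
```

```text
[ 0.55134105 -0.03905939  0.40285902] [0.721, 0.693, 0.001, 0.001] [0.9361, 0.3535, -1.261, 1.2967, 0.3419, 1.7211, -0.2902]
```

{"fn": "carry_out", "kwargs": {
  "motion": [
    {"xyz": [0, 0, 0], "angular": [0, 0, 0]},
    {"xyz": [0, 0, 0], "angular": [0, 0, 0]},
    {"xyz": [0, 0, 0], "angular": [0, 0, 0]},
    {"xyz": [0, 0, 0], "angular": [0, 0, 0]},
    {"xyz": [0, 0, 0], "angular": [0, 0, 0]}
  ]
}}

```text
clock: 12.1
position: [0.5493, -0.0397, 0.3985]
ee_rot: [0.721, 0.693, -0.002, 0.001]
ft_force: [0.5, 0.1, 0.2]
grip_width: 0.33
grasp_force: 0.0
```

```bash
python3 - <<'E'
from h import *
o=get_obs();print(o["position"],o["ee_rot"].round(3).tolist(),o["joint_pos"].round(4).tolist())
E
```

```text
[ 0.54934565 -0.03965277  0.39847602] [0.721, 0.693, -0.002, 0.001] [0.9403, 0.3519, -1.2614, 1.3077, 0.3416, 1.7166, -0.2907]
```

```bash
cat > fk2.py <<'E'
from fk import *
D.append(([0.9361,0.3535,-1.261,1.2967,0.3419,1.7211,-0.2902],[.55134105,-.03905939,.40285902],[.721,.693,.001,.001]))
D.append(([0.9403,0.3519,-1.2614,1.3077,0.3416,1.7166,-0.2907],[.54934565,-.03965277,.39847602],[.721,.693,-.002,.001]))
def fk(q,L,frames=False):
    a=[-q[0]+L[0],q[1]+L[1],-q[2]+L[2],q[3]+L[3],-q[4]+L[4],q[5]+L[5],-q[6]+L[6]]
    T=R.identity();p=np.array([0,0,L[7]]);J=[]
    for i in range(7):
        ax=np.array([0,0,1.]) if i%2==0 else np.array([0,1.,0])
        J.append((p,T.apply(ax)*(-1 if i%2==0 else 1)));T=T*R.from_rotvec(ax*a[i])
        if i in(1,3,5):
            k={1:8,3:11,5:14}[i];p=p+T.apply([L[k],L[k+1],L[k+2]])
    if frames:
        return p,T,np.array([np.r_[np.cross(w,p-c),w] for c,w in J]).T
    return p,T
def res2(L):
    r=[]
    for q,p,e in D:
        P,T=fk(q,L);r+=list(P-p)+list(.3*(R.from_quat(e).inv()*T).as_rotvec())
    return np.r_[r,.01*np.array(L[:6]),.002*np.array([L[8],L[9],L[11],L[12],L[14],L[15]])]
if __name__=="__main__":
    f=least_squares(res2,[0]*6+[1.57,.28,0,0,.467,0,0,.49,0,0,.35]);r=res2(f.x);print(f.x.round(4).tolist(),np.abs(r[:42]).reshape(7,6).round(4))
    np.save("L.npy",f.x)
E
python3 fk2.py
```

```text
[-0.0047, -0.0015, -0.007, -0.0042, 0.0036, 0.0041, 1.5592, 0.2594, 0.0013, -0.0208, 0.4497, 0.0049, -0.0232, 0.4918, 0.0021, 0.004, 0.3423] [[0.0001 0.0004 0.0004 0.0004 0.0004 0.0002]
 [0.     0.0001 0.001  0.0009 0.0011 0.0008]
 [0.0005 0.0003 0.0002 0.0006 0.0004 0.0001]
 [0.001  0.0004 0.0005 0.0002 0.0007 0.0009]
 [0.0005 0.0004 0.0004 0.0009 0.0009 0.0015]
 [0.0001 0.0001 0.0002 0.0006 0.     0.0002]
 [0.0001 0.0001 0.0003 0.0007 0.0003 0.    ]]
```

```bash
cat > plan.py <<'E'
from fk2 import *
L=np.load("L.npy")
lo=np.array([-2.6,-.5,-1.47,.16,-1.27,.06,-2.6]);hi=np.array([2.6,2.12,1.34,2.42,4.41,2.06,2.6])
rng=np.random.default_rng(0)
def ik(p,T,q0=None,n=12,w=.02,pref=np.zeros(7)):
    best=None
    for i in range(n):
        x0=rng.uniform(lo+.05,hi-.05) if (q0 is None or i>0) else np.clip(q0,lo+.01,hi-.01)
        def f(q):
            P,t=fk(q,L);return np.r_[(P-p)*10,(T.inv()*t).as_rotvec()*3,w*(q-pref)*np.array([0,0,1,0,.3,0,0])]
        s=least_squares(f,x0,bounds=(lo+.02,hi-.02),max_nfev=60)
        P,t=fk(s.x,L);e=np.linalg.norm(P-p);a=np.degrees((T.inv()*t).magnitude())
        k=(e>.004 or a>1.5, e if e>.004 else abs(s.x[2]))
        if best is None or k<best[0]: best=(k,s.x,e,a)
    return best[1:]
def step(q,p,T,n,rate=.03):
    # pinv tracking, straight line
    p0,T0=fk(q,L);rv=(T0.inv()*T).as_rotvec()
    for i in range(1,n+1):
        pt=p0+(p-p0)*i/n;Tt=T0*R.from_rotvec(rv*i/n)
        for _ in range(2):
            P,t,J=fk(q,L,True);e=np.r_[pt-P,(Tt*t.inv()).as_rotvec()]
            q=np.clip(q+J.T@np.linalg.solve(J@J.T+1e-5*np.eye(6),e),lo,hi)
    return q
E
python3 - <<'E'
from plan import *
from h import rot,BX,BY,box
q=np.array(D[0][0]);d=R.from_quat(D[0][2])
q=step(q,np.array([.4337,-.2954,.3624]),d,20);print("w0",q.round(2))
q=step(q,np.array([.4488,.2391,.3597]),R.from_quat([.722,.692,0,0]),30);print("w1",q.round(2))
def zt(t): return np.array([*(BX*np.sin(np.radians(t)))[:2],-np.cos(np.radians(t))])
for t in(5,12,20):
    for z in(.055,.31):
        for sg in(1,-1):
            T=rot(zt(t),sg*np.array([np.cos(np.radians(t)),0,np.sin(np.radians(t))]));h=np.array([.529,-.033,z])
            q,e,a=ik(h+.019*T.as_matrix()[:,2],T);print("H",t,z,sg,q.round(2),round(e,3),round(a,1))
for t in(35,45):
  for y in(.04,-.04):
    for sg in(1,-1):
        T=rot(zt(t),sg*BY);q,e,a=ik(box(.052,y,.034)+.019*T.as_matrix()[:,2],T);print("P",t,y,sg,q.round(2),round(e,3),round(a,1))
for n,j in(("A",[.391,.219,.026]),("B",[.412,-.224,.026])):
  for t in(35,45):
    for yaw in np.radians((-90,-60,-30,0,30,60,90)):
        u=np.array([np.cos(yaw),np.sin(yaw),0]);z=u*np.sin(np.radians(t))-[0,0,np.cos(np.radians(t))]
        r=[]
        for sg in(1,-1):
            T=rot(z,sg*np.cross([0,0,1],u));q,e,a=ik(np.array(j)+.019*T.as_matrix()[:,2],T,n=8);r.append((q.round(2).tolist(),round(e,3),round(a,1)))
        print(n,t,round(np.degrees(yaw)),min(r,key=lambda x:x[1]))
E
```

```text
w0 [ 0.81  0.09 -0.33  1.48  0.03  1.57 -0.74]
w1 [ 0.26  0.11 -0.9   1.51  0.08  1.57 -0.68]
H 5 0.055 1 [-0.03  0.28  0.    1.98  0.01  0.8  -0.03] 0.0 0.0
H 5 0.055 -1 [-1.01  0.59  1.2   2.03 -0.71  0.92 -2.58] 0.0 0.0
H 5 0.31 1 [-0.03  0.03  0.    1.69  0.01  1.33 -0.03] 0.0 0.0
H 5 0.31 -1 [-1.7  -0.48  1.28  1.75  0.57  1.47  2.58] 0.015 5.7
H 12 0.055 1 [-0.03  0.21  0.    2.08  0.02  0.64 -0.05] 0.0 0.0
H 12 0.055 -1 [ 1.02  0.51 -1.21  2.03  0.71  0.82  2.58] 0.0 0.0
H 12 0.31 1 [-0.03 -0.05 -0.    1.78  0.02  1.2  -0.04] 0.0 0.0
H 12 0.31 -1 [ 1.85 -0.48 -1.42  1.75 -0.61  1.31 -2.58] 0.008 3.1
H 20 0.055 1 [-0.04  0.15  0.    2.19  0.05  0.45 -0.08] 0.0 0.0
H 20 0.055 -1 [ 1.01  0.36 -1.14  2.14  0.67  0.58  2.58] 0.0 0.0
H 20 0.31 1 [-0.04 -0.14 -0.    1.89  0.03  1.04 -0.05] 0.0 0.0
H 20 0.31 -1 [ 1.65 -0.48 -1.26  1.86 -0.65  1.16 -2.58] 0.005 1.9
P 35 0.04 1 [-0.19  0.33  0.06  2.14  0.75  0.1   0.67] 0.0 0.0
P 35 0.04 -1 [-0.25  0.33  0.13  2.14  0.6   0.09 -2.33] 0.0 0.0
P 35 -0.04 1 [ 0.19  0.33 -0.15  2.13  0.37  0.08  1.23] 0.0 0.0
P 35 -0.04 -1 [ 0.19  0.33 -0.
[... 2088 characters left out ...]
, 0.55, -0.02, 1.81, -0.47, 1.24, -2.18], np.float64(0.0), np.float64(0.0))
B 45 -90 ([-0.15, 0.37, 0.03, 2.23, 1.01, 0.96, -0.9], np.float64(0.0), np.float64(0.0))
B 45 -60 ([1.3, 0.91, -1.45, 2.4, 1.85, 1.45, -0.67], np.float64(0.009), np.float64(1.8))
B 45 -30 ([1.52, 0.14, -1.1, 2.4, 1.01, 0.12, -2.58], np.float64(0.038), np.float64(10.6))
B 45 0 ([2.13, 0.89, -1.45, 2.4, 1.22, 0.24, 1.41], np.float64(0.014), np.float64(2.8))
B 45 30 ([0.92, 0.35, -0.03, 2.27, -1.2, 0.83, -2.3], np.float64(0.0), np.float64(0.0))
B 45 60 ([0.9, 0.52, -0.03, 1.99, -0.81, 1.13, -2.26], np.float64(0.0), np.float64(0.0))
B 45 90 ([0.78, 0.66, -0.02, 1.73, -0.53, 1.38, -2.12], np.float64(0.0), np.float64(0.0))
```

```bash
cat > cyc.py <<'E'
from plan import *
from h import rot,BX,BY,box,get_obs
q0=get_obs()["joint_pos"];rng=np.random.default_rng(1)
t=np.radians(12);z=np.array([*(BX*np.sin(t))[:2],-np.cos(t)]);TH=rot(z,[np.cos(t),0,np.sin(t)]);ph=np.array([.529,-.033,.055])
q=step(q0,ph-.071*z,TH,25);q=step(q,ph+.019*z,TH,10);P,T=fk(q,L);print("direct",q.round(2),P-ph-.019*z)
best=[]
for k in range(150):
    q=q0;w=[]
    for i in range(rng.integers(1,3)):
        az=rng.uniform(-1.2,1.0);r=rng.uniform(.45,.7);zz=rng.uniform(.35,.55)
        if abs(r*np.sin(az)+.03)<.3 and r*np.cos(az)>.55: zz=max(zz,.4);
        yaw=rng.uniform(-2.5,2.5);p=np.array([min(r*np.cos(az),.5),r*np.sin(az),zz]);T=rot([0,0,-1],[np.cos(yaw),np.sin(yaw),0])
        q=step(q,p,T,16);w.append((p.round(2).tolist(),round(yaw,2)))
    q=step(q,np.array([.5,-.033,.35]),TH,16);P,_=fk(q,L)
    if np.linalg.norm(P-[.5,-.033,.35])<.005: best.append((abs(q[2])+.3*abs(q[4])*0,q.round(2).tolist(),w))
best.sort(key=lambda b:b[0])
for b in best[:6]:print(b)
E
python3 cyc.py
```

```text
direct [ 0.94  0.43 -1.09  2.03  0.6   0.76 -0.48] [-1.69682382e-08 -1.06554470e-08 -3.79855404e-10]
(np.float64(0.22630881049969692), [0.22, -0.13, -0.23, 1.73, -0.02, 1.32, -0.01], [([0.4, 0.45, 0.44], -2.19), ([0.5, -0.25, 0.41], -0.89)])
(np.float64(0.2771141164768412), [-0.35, -0.16, 0.28, 1.76, 0.07, 1.33, -0.08], [([0.5, 0.33, 0.52], -1.82), ([0.5, 0.32, 0.43], -2.37)])
(np.float64(0.2914163346895267), [0.29, -0.13, -0.29, 1.73, -0.03, 1.32, 0.0], [([0.42, 0.38, 0.4], -2.46), ([0.5, 0.14, 0.52], -1.09)])
(np.float64(0.47253254903615893), [0.5, -0.13, -0.47, 1.72, -0.05, 1.32, 0.03], [([0.32, 0.39, 0.38], -0.76), ([0.32, -0.52, 0.42], 0.31)])
(np.float64(0.5112596824737463), [0.54, -0.13, -0.51, 1.72, -0.06, 1.32, 0.03], [([0.37, 0.41, 0.36], -1.59), ([0.39, -0.25, 0.37], 0.09)])
(np.float64(0.528365256594133), [0.56, -0.13, -0.53, 1.72, -0.06, 1.32, 0.04], [([0.45, 0.07, 0.51], 1.43), ([0.42, 0.45, 0.49], -1.68)])
```

```bash
sed -i 's/def go(p,r=None,grasp=False):/def go(p,r=None,grasp=False,sym=True):/; s/key=lambda s:np.linalg.norm(rv(s)))/key=lambda s:np.linalg.norm(rv(s))) if sym else R.identity()/' h.py; python3 - <<'E'
from h import *
go([.4,.45,.44],rot([0,0,-1],[np.cos(-2.19),np.sin(-2.19),0]),sym=False)
E
```

```text
xyz [0.4833, -0.1684, -0.0432] ang [0.2, 0.22, 123.24] rows 15
```

{"fn": "carry_out", "kwargs": {
  "motion": [
    {"xyz": [0.032, -0.011, -0.003], "angular": [0, 0, 8.2]},
    {"xyz": [0.064, -0.022, -0.006], "angular": [0, 0, 16.4]},
    {"xyz": [0.097, -0.034, -0.009], "angular": [0, 0, 24.6]},
    {"xyz": [0.129, -0.045, -0.011], "angular": [0, 0, 32.9]},
    {"xyz": [0.161, -0.056, -0.014], "angular": [0, 0, 41.1]},
    {"xyz": [0.193, -0.067, -0.017], "angular": [0, 0, 49.3]},
    {"xyz": [0.225, -0.079, -0.02], "angular": [0, 0, 57.5]},
    {"xyz": [0.258, -0.09, -0.023], "angular": [0, 0, 65.7]},
    {"xyz": [0.29, -0.101, -0.026], "angular": [0, 0, 73.9]},
    {"xyz": [0.322, -0.112, -0.029], "angular": [0, 0, 82.1]},
    {"xyz": [0.354, -0.123, -0.032], "angular": [0, 0, 90.4]},
    {"xyz": [0.387, -0.135, -0.035], "angular": [0, 0, 98.6]}
  ]
}}

```text
clock: 13.3
position: [0.4345, 0.3352, 0.4248]
ee_rot: [0.999, -0.044, -0.005, 0.006]
ft_force: [0.1, 1.8, -0.8]
grip_width: 0.331
grasp_force: 0.0
```

```bash
python3 - <<'E'
from h import *
go([.4,.45,.44],rot([0,0,-1],[np.cos(-2.19),np.sin(-2.19),0]),sym=False)
print(get_obs()["joint_pos"].round(2))
E
```

```text
xyz [-0.0446, -0.1111, -0.0162] ang [0.85, 0.3, 30.4] rows 4
[ 0.    0.26 -0.94  1.25  0.21  1.75 -2.55]
```

{"fn": "carry_out", "kwargs": {
  "motion": [
    {"xyz": [-0.011, -0.028, -0.004], "angular": [0, 0, 7.6]},
    {"xyz": [-0.022, -0.055, -0.008], "angular": [0, 0, 15]},
    {"xyz": [-0.033, -0.083, -0.012], "angular": [0, 0, 23]},
    {"xyz": [-0.045, -0.111, -0.016], "angular": [0, 0, 30]},
    {"xyz": [-0.045, -0.111, -0.016], "angular": [0, 0, 30]},
    {"xyz": [-0.045, -0.111, -0.016], "angular": [0, 0, 30]}
  ]
}}

```text
clock: 13.9
position: [0.4345, 0.375, 0.3898]
ee_rot: [0.99, -0.131, -0.04, 0.039]
ft_force: [0.3, 0.5, -0.8]
grip_width: 0.325
grasp_force: 0.0
```

```bash
python3 - <<'E'
from h import *
print(get_obs()["joint_pos"].round(2))
go([.5,-.25,.41],rot([0,0,-1],[np.cos(-.89),np.sin(-.89),0]),sym=False)
from plan import *
q=get_obs()["joint_pos"];rng=np.random.default_rng(2);b=[]
t=np.radians(12);z=np.array([*(BX*np.sin(t))[:2],-np.cos(t)]);TH=rot(z,[np.cos(t),0,np.sin(t)])
q1=step(q,np.array([.5,-.25,.41]),rot([0,0,-1],[np.cos(-.89),np.sin(-.89),0]),16);q2=step(q1,np.array([.5,-.033,.35]),TH,16);print(q1.round(2),q2.round(2))
q2=step(q,np.array([.5,-.033,.35]),TH,16);print("direct",q2.round(2))
E
```

```text
[-0.93  0.27  0.2   1.22 -0.06  1.76 -2.58]
xyz [0.2252, 0.5868, 0.0156] ang [2.77, 6.05, -53.99] rows 13
[-0.24  0.17  0.75  1.34 -0.11  1.67 -0.41] [-0.54 -0.19  0.44  1.76  0.11  1.34 -0.12]
direct [-0.64 -0.2   0.52  1.77  0.14  1.34 -0.14]
```

```bash
python3 - <<'E'
from h import *
from plan import *
q=get_obs()["joint_pos"];rng=np.random.default_rng(3);b=[]
t=np.radians(12);z=np.array([*(BX*np.sin(t))[:2],-np.cos(t)]);TH=rot(z,[np.cos(t),0,np.sin(t)]);h0=np.array([.529,-.033,.055])
def tail(q):
    q=step(q,np.array([.5,-.033,.3]),TH,16);a=q
    q=step(q,h0-.071*z,TH,12);q=step(q,h0+.019*z,TH,8);P,_=fk(q,L);e=np.linalg.norm(P-h0-.019*z);c=q
    q=step(q,h0+.019*z+[0,0,.255],TH,16);return a,c,e,q
a,c,e,r=tail(q);print("direct",a.round(2),c.round(2),e,r.round(2))
for k in range(60):
    yaw=rng.uniform(-2.5,.5);p=np.array([rng.uniform(.35,.48),rng.uniform(.1,.45),rng.uniform(.33,.45)])
    T=rot([0,0,-1],[np.cos(yaw),np.sin(yaw),0]);a,c,e,r=tail(step(q,p,T,14))
    if e<.003:b.append((abs(c[2]),p.round(2).tolist(),round(yaw,2),c.round(2).tolist()))
b.sort(key=lambda x:x[0]);print(*b[:3],sep="\n")
go([.5,-.033,.3],TH,sym=False)
E
```

```text
direct [-0.63 -0.19  0.53  1.86  0.13  1.24 -0.13] [-0.56  0.23  0.58  2.11 -0.2   0.64  0.14] 9.259727250811794e-08 [-0.65 -0.1   0.59  1.81  0.08  1.21 -0.08]
(np.float64(0.3338514887338697), [0.46, 0.36, 0.43], 0.34, [-0.34, 0.22, 0.33, 2.1, -0.1, 0.64, 0.06])
(np.float64(0.38062689988285064), [0.43, 0.31, 0.45], 0.39, [-0.38, 0.22, 0.38, 2.1, -0.12, 0.64, 0.07])
(np.float64(0.4133311259874384), [0.44, 0.34, 0.43], -0.01, [-0.41, 0.22, 0.41, 2.1, -0.13, 0.64, 0.08])
xyz [0.176, 0.3683, 0.1105] ang [-8.94, 18.02, -103.65] rows 13
```

{"fn": "carry_out", "kwargs": {
  "motion": [
    {"xyz": [0.0, 0.0, 0], "angular": [-0.7, 1.5, -8.3]},
    {"xyz": [0, 0, 0], "angular": [-1.4, 3, -16.6]},
    {"xyz": [0.02, 0.04, 0.01], "angular": [-2.1, 4.2, -24.5]},
    {"xyz": [0.035, 0.073, 0.02], "angular": [-2.8, 5.6, -32.5]},
    {"xyz": [0.052, 0.11, 0.03], "angular": [-3.5, 7, -40.5]},
    {"xyz": [0.07, 0.147, 0.044], "angular": [-4.2, 8.4, -48.5]},
    {"xyz": [0.088, 0.184, 0.055], "angular": [-4.9, 9.8, -56.5]},
    {"xyz": [0.106, 0.221, 0.066], "angular": [-5.6, 11.2, -64.5]},
    {"xyz": [0.123, 0.258, 0.077], "angular": [-6.3, 12.6, -72.5]},
    {"xyz": [0.141, 0.295, 0.088], "angular": [-7, 14, -80.5]},
    {"xyz": [0.158, 0.331, 0.1], "angular": [-7.7, 15.4, -88.5]},
    {"xyz": [0.176, 0.368, 0.11], "angular": [-8.3, 16.7, -96.3]}
  ]
}}

```text
clock: 15.1
position: [0.4996, -0.0282, 0.3013]
ee_rot: [0.753, 0.651, 0.064, 0.075]
ft_force: [0.1, 0.3, -0.5]
grip_width: 0.329
grasp_force: 0.0
```

```bash
python3 - <<'E'
from h import *
o=get_obs();print(o["position"],o["joint_pos"].round(2))
t=np.radians(12);z=np.array([*(BX*np.sin(t))[:2],-np.cos(t)]);TH=rot(z,[np.cos(t),0,np.sin(t)]);h0=np.array([.529,-.033,.055])
go(h0-.09*z,TH,True,sym=False)
E
```

```text
[ 0.49958735 -0.02820039  0.30128585] [-0.6  -0.17  0.48  1.85  0.14  1.26 -0.3 ]
xyz [-0.0016, -0.0198, 0.1764] ang [-0.72, 1.36, -8.17] rows 4
```

{"fn": "carry_out", "kwargs": {
  "motion": [
    {"xyz": [-0.001, -0.005, 0.045], "angular": [-0.7, 1.4, -8.2]},
    {"xyz": [-0.002, -0.01, 0.09], "angular": [-0.7, 1.4, -8.2]},
    {"xyz": [-0.002, -0.015, 0.135], "angular": [-0.7, 1.4, -8.2]},
    {"xyz": [-0.002, -0.02, 0.176], "angular": [-0.7, 1.4, -8.2]},
    {"xyz": [-0.002, -0.02, 0.176], "angular": [-0.7, 1.4, -8.2]},
    {"xyz": [-0.002, -0.02, 0.176], "angular": [-0.7, 1.4, -8.2]}
  ]
}}

```text
clock: 15.7
position: [0.5143, -0.0312, 0.1261]
ee_rot: [0.705, 0.701, 0.07, 0.076]
ft_force: [0.8, -0.2, 1.1]
grip_width: 0.333
grasp_force: 0.0
```

```bash
python3 - <<'E'
from h import *
o=get_obs();print(o["position"],o["joint_pos"].round(2))
t=np.radians(12);z=np.array([*(BX*np.sin(t))[:2],-np.cos(t)]);TH=rot(z,[np.cos(t),0,np.sin(t)]);h0=np.array([.529,-.033,.055])
go(h0,TH,True,sym=False)
W=shot("wrist","w8");print(proj(W,[.532,.037,.055]),proj(W,[.5265,-.103,.055]))
E
```

```text
[ 0.51428741 -0.03121312  0.12610135] [-0.6   0.02  0.58  2.08  0.01  0.84 -0.04]
xyz [-0.0011, -0.0002, 0.0916] ang [-0.1, 0.07, -0.27] rows 2
[284.29687439 124.5739631 ] [278.19480257 304.39931984]
```

View pics/w8.png

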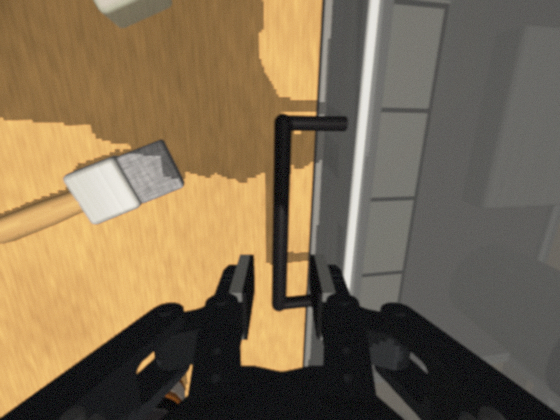

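{"fn": "carry_out", "kwargs": {
  "motion": [
    {"xyz": [-0.001, 0, 0.03], "angular": [0, 0, 0]},
    {"xyz": [-0.001, 0, 0.06], "angular": [0, 0, 0]},
    {"xyz": [-0.001, 0, 0.08], "angular": [0, 0, 0]},
    {"xyz": [-0.001, 0, 0.09], "angular": [0, 0, 0]},
    {"xyz": [-0.001, 0, 0.09], "angular": [0, 0, 0]}
  ]
}}

```text
clock: 16.25
position: [0.532, -0.0323, 0.0372]
ee_rot: [0.705, 0.702, 0.07, 0.075]
ft_force: [-7.0, 0.5, -2.3]
grip_width: 0.331
grasp_force: 0.0
```

{"fn": "carry_out", "kwargs": {
  "motion": [
    {"xyz": [0, 0, 0], "angular": [0, 0, 0]},
    {"xyz": [0, 0, 0], "angular": [0, 0, 0]},
    {"xyz": [0, 0, 0], "angular": [0, 0, 0]},
    {"xyz": [0, 0, 0], "angular": [0, 0, 0]},
    {"xyz": [0, 0, 0], "angular": [0, 0, 0]}
  ],
  "hand": 0,
  "grip_force": 50
}}

```text
clock: 16.75
position: [0.5315, -0.0323, 0.0383]
ee_rot: [0.705, 0.701, 0.07, 0.075]
ft_force: [-14.3, 1.9, 6.9]
grip_width: 0.117
grasp_force: 48.7
```

```bash
python3 - <<'E'
from h import *
o=get_obs();print(o["position"]-.019*R.from_quat(o["ee_rot"]).as_matrix()[:,2],totool(o["position"]+[0,0,.255]),o["ft_force"])
E
```

```text
[ 0.52763798 -0.03214533  0.05687057] [-0.00141837  0.05194147 -0.2496499 ] [-14.2735292    1.86488947   6.94151775]
```

{"fn": "carry_out", "kwargs": {
  "motion": [
    {"xyz": [0, 0.001, -0.015], "angular": [0, 0, 0]},
    {"xyz": [0, 0.006, -0.04], "angular": [0, 0, 0]},
    {"xyz": [0, 0.011, -0.065], "angular": [0, 0, 0]},
    {"xyz": [-0.001, 0.016, -0.09], "angular": [0, 0, 0]},
    {"xyz": [-0.001, 0.021, -0.115], "angular": [0, 0, 0]},
    {"xyz": [-0.001, 0.026, -0.14], "angular": [0, 0, 0]},
    {"xyz": [-0.001, 0.032, -0.165], "angular": [0, 0, 0]},
    {"xyz": [-0.001, 0.037, -0.19], "angular": [0, 0, 0]},
    {"xyz": [-0.001, 0.042, -0.215], "angular": [0, 0, 0]},
    {"xyz": [-0.001, 0.047, -0.235], "angular": [0, 0, 0]},
    {"xyz": [-0.001, 0.049, -0.246], "angular": [0, 0, 0]},
    {"xyz": [-0.001, 0.049, -0.246], "angular": [0, 0, 0]}
  ]
}}

```text
clock: 17.95
position: [0.5314, -0.0322, 0.2916]
ee_rot: [0.705, 0.701, 0.073, 0.078]
ft_force: [4.2, -1.7, 2.6]
grip_width: 0.12
grasp_force: 50.6
```

```bash
python3 - <<'E'
from h import *
o=get_obs();print(o["position"]-.019*R.from_quat(o["ee_rot"]).as_matrix()[:,2],o["ft_force"])
E
```

```text
[ 0.52735255 -0.03208304  0.31014913] [ 4.18313053 -1.71820207  2.57763492]
```

{"fn": "carry_out", "kwargs": {
  "motion": [
    {"xyz": [0, 0.0005, -0.003], "angular": [0, 0, 0]},
    {"xyz": [0, 0.001, -0.006], "angular": [0, 0, 0]},
    {"xyz": [0, 0.001, -0.006], "angular": [0, 0, 0]}
  ]
}}

```text
clock: 18.25
position: [0.5312, -0.0323, 0.2935]
ee_rot: [0.705, 0.701, 0.071, 0.078]
ft_force: [18.9, -0.4, -14.7]
grip_width: 0.118
grasp_force: 50.4
```

{"fn": "carry_out", "kwargs": {
  "motion": [
    {"xyz": [0, 0, 0.003], "angular": [0, 0, 0]},
    {"xyz": [0, 0, 0.004], "angular": [0, 0, 0]},
    {"xyz": [0, 0, 0.004], "angular": [0, 0, 0]},
    {"xyz": [0, 0, 0.004], "angular": [0, 0, 0]},
    {"xyz": [0, 0, 0.004], "angular": [0, 0, 0]}
  ],
  "hand": 0.33
}}

```text
clock: 18.75
position: [0.5306, -0.0318, 0.2905]
ee_rot: [0.705, 0.701, 0.071, 0.076]
ft_force: [-0.2, 0.3, -0.0]
grip_width: 0.33
grasp_force: 0.0
```

```bash
cat > sim.py <<'E'
from plan import *
from h import rot,BX,BY,box,get_obs,YAW
def TP(t,yaw,sg):
    t=np.radians(t);y=np.radians(yaw)+YAW;u=np.array([np.cos(y),np.sin(y),0])
    return rot(u*np.sin(t)-np.array([0,0,np.cos(t)]),sg*np.cross([0,0,1],u))
def run(q,wps):
    tr=[];em=0
    for g,T,n in wps:
        p=np.array(g)+.019*T.as_matrix()[:,2];q=step(q,p,T,n);P,t=fk(q,L);e=np.linalg.norm(P-p)+.1*(T.inv()*t).magnitude();em=max(em,e);tr.append((q.round(2).tolist(),round(e,3)))
    return q,em,tr
E
cat > s1.py <<'E'
from sim import *
q0=get_obs()["joint_pos"]
A=np.array([.391,.219,.026])
out=[]
for t in(38,42,46):
  for sg in(1,-1):
    for py in(-90,-60,-30):
      for ly in(-30,-15,0,15,30):
        for b in(.04,):
          Tp,Tl=TP(t,py,sg),TP(t,ly,sg);b0=box(.052,b,.036)
          w=[((.46,.1,.36),TP(20,-30,sg),16),(A+[0,0,.15],Tp,16),(A,Tp,8),(A+[0,0,.12],Tp,8),(box(-.15,b,.14),Tl,20),(box(-.12,b,.055),Tl,8),(b0+[0,0,.02],Tl,10),(b0,Tl,4),(box(-.12,b,.06),Tl,10)]
          q,em,tr=run(q0,w);out.append((em,t,sg,py,ly,b,tr))
out.sort(key=lambda o:o[0])
for o in out[:12]:print(round(o[0],4),o[1:6],"pick",o[6][2][0],"place",o[6][7][0])
E
python3 s1.py
```

```text
0.0286 (38, 1, -30, -30, 0.04) pick [-1.04, 0.28, -0.05, 2.27, 0.92, 0.9, -0.79] place [-0.59, 0.4, 0.29, 2.08, 1.05, 0.45, -0.25]
0.0295 (38, 1, -60, -30, 0.04) pick [-1.03, 0.44, 0.02, 2.03, 0.62, 1.13, -0.93] place [-0.61, 0.41, 0.31, 2.08, 1.04, 0.45, -0.24]
0.0302 (38, 1, -90, -30, 0.04) pick [-0.98, 0.57, 0.11, 1.82, 0.35, 1.31, -1.09] place [-0.62, 0.41, 0.32, 2.08, 1.03, 0.44, -0.24]
0.0539 (42, 1, -30, -30, 0.04) pick [-1.06, 0.32, -0.08, 2.27, 0.99, 0.95, -0.88] place [-0.6, 0.41, 0.26, 2.11, 1.26, 0.49, -0.48]
0.0549 (42, 1, -60, -30, 0.04) pick [-1.05, 0.48, 0.0, 2.01, 0.66, 1.18, -0.98] place [-0.63, 0.42, 0.29, 2.11, 1.25, 0.48, -0.48]
0.0556 (42, 1, -90, -30, 0.04) pick [-0.99, 0.61, 0.1, 1.79, 0.37, 1.37, -1.11] place [-0.65, 0.42, 0.31, 2.11, 1.24, 0.47, -0.47]
0.077 (46, 1, -30, -30, 0.04) pick [-1.07, 0.36, -0.11, 2.27, 1.05, 1.01, -0.97] place [-0.59, 0.43, 0.22, 2.13, 1.44, 0.55, -0.68]
0.0783 (46, 1, -60, -30, 0.04) pick [-1.06, 0.52, -0.01, 1.99, 0.7, 1.24, -1.03] place [-0.63, 0.43, 0.26, 2.13, 1.43, 0.53, -0.68]
0.0793 (46, 1, -90, -30, 0.04) pick [-1.0, 0.66, 0.1, 1.75, 0.39, 1.43, -1.13] place [-0.66, 0.44, 0.29, 2.14, 1.42, 0.52, -0.68]
0.1094 (38, 1, -30, -15, 0.04) pick [-1.04, 0.28, -0.05, 2.27, 0.92, 0.9, -0.79] place [-0.57, 0.36, 0.35, 2.15, 1.22, 0.23, -0.15]
0.1107 (38, 1, -60, -15, 0.04) pick [-1.03, 0.44, 0.02, 2.03, 0.62, 1.13, -0.93] place [-0.6, 0.36, 0.38, 2.16, 1.21, 0.22, -0.14]
0.1117 (38, 1, -90, -15, 0.04) pick [-0.98, 0.57, 0.11, 1.82, 0.35, 1.31, -1.09] place [-0.62, 0.36, 0.4, 2.16, 1.19, 0.21, -0.13]
```

{"fn": "carry_out", "kwargs": {
  "motion": [
    {"xyz": [0, 0, -0.04], "angular": [0, 0, 0]},
    {"xyz": [0, 0, -0.08], "angular": [0, 0, 0]},
    {"xyz": [0, -0.04, -0.1], "angular": [0, 0, 0]},
    {"xyz": [0, -0.07, -0.1], "angular": [0, 0, 0]},
    {"xyz": [0, -0.07, -0.1], "angular": [0, 0, 0]}
  ]
}}

```text
clock: 19.25
position: [0.4394, -0.0309, 0.3744]
ee_rot: [0.705, 0.701, 0.072, 0.076]
ft_force: [0.1, -0.7, 0.8]
grip_width: 0.328
grasp_force: 0.0
```

```bash
cat > s2.py <<'E'
from sim import *
q0=get_obs()["joint_pos"]
A=np.array([.391,.219,.026]);B=np.array([.412,-.224,.026])
def u(yaw): a=np.radians(yaw)+YAW;return np.array([np.cos(a),np.sin(a),0])
out=[]
for t in(38,42,46):
  sg=1
  for py in(-60,-45,-30):
    for ly in(-25,-35,-45):
      for back in(.10,.13):
        for py2,ly2 in((60,30),(45,30),(60,40),(90,30)):
          Tp,Tl=TP(t,py,sg),TP(t,ly,sg);b0=box(.052,.04,.036)
          w=[(A+[.03,-.06,.2],TP(20,-30,sg),14),(A+[0,0,.12],Tp,14),(A,Tp,8),(A+[0,0,.12],Tp,8),(b0-back*u(ly)+[0,0,.09],Tl,20),(b0-back*u(ly)+[0,0,.02],Tl,8),(b0+[0,0,.02],Tl,10),(b0,Tl,4),(b0-back*u(ly)+[0,0,.02],Tl,10),(b0-back*u(ly)+[0,0,.15],Tl,8)]
          q,em,tr=run(q0,w);
          if em>.02: continue
          out.append((em,t,py,ly,back,tr))
          break
out.sort(key=lambda o:o[0])
for o in out[:10]:print(round(o[0],4),o[1:5],"pick",o[5][2][0],"place",o[5][7][0],[x[1] for x in o[5]],o[5][-1][0])
E
python3 s2.py
```

```text
0.0 (38, -45, -45, 0.1) pick [-1.08, 0.36, 0.01, 2.15, 0.76, 1.01, -0.85] place [-0.64, 0.48, 0.29, 1.97, 0.87, 0.65, -0.33] [np.float64(0.0), np.float64(0.0), np.float64(0.0), np.float64(0.0), np.float64(0.0), np.float64(0.0), np.float64(0.0), np.float64(0.0), np.float64(0.0), np.float64(0.0)] [-0.78, 0.16, 0.22, 1.98, 0.75, 1.01, -0.22]
0.0 (38, -45, -45, 0.13) pick [-1.08, 0.36, 0.01, 2.15, 0.76, 1.01, -0.85] place [-0.63, 0.47, 0.28, 1.97, 0.87, 0.65, -0.34] [np.float64(0.0), np.float64(0.0), np.float64(0.0), np.float64(0.0), np.float64(0.0), np.float64(0.0), np.float64(0.0), np.float64(0.0), np.float64(0.0), np.float64(0.0)] [-0.82, 0.14, 0.2, 1.99, 0.74, 1.05, -0.27]
0.0 (38, -30, -45, 0.1) pick [-1.07, 0.28, -0.02, 2.27, 0.92, 0.89, -0.78] place [-0.64, 0.47, 0.29, 1.97, 0.87, 0.65, -0.33] [np.float64(0.0), np.float64(0.0), np.float64(0.0), np.float64(0.0), np.float64(0.0), np.float64(0.0), np.float64(0.0), np.float64(0.0), np.float64(0.0), np.float64(0.0)] [-0.78, 0.16, 0.22, 1.98, 0.75, 1.01, -0.22]
0.0 (38, -30, -45, 0.13) pick [-1.07, 0.28, -0.02, 2.27, 0.92, 0.89, -0.78] 
[... 1606 characters left out ...]
 0.8, 0.94, -0.15]
0.0 (42, -30, -35, 0.1) pick [-1.09, 0.31, -0.04, 2.27, 0.98, 0.94, -0.88] place [-0.65, 0.44, 0.3, 2.07, 1.15, 0.54, -0.47] [np.float64(0.0), np.float64(0.0), np.float64(0.0), np.float64(0.0), np.float64(0.0), np.float64(0.0), np.float64(0.0), np.float64(0.0), np.float64(0.0), np.float64(0.0)] [-0.78, 0.05, 0.21, 2.12, 0.9, 0.91, -0.21]
0.0 (42, -30, -35, 0.13) pick [-1.09, 0.31, -0.04, 2.27, 0.98, 0.94, -0.88] place [-0.65, 0.44, 0.29, 2.07, 1.15, 0.54, -0.47] [np.float64(0.0), np.float64(0.0), np.float64(0.0), np.float64(0.0), np.float64(0.0), np.float64(0.0), np.float64(0.0), np.float64(0.0), np.float64(0.0), np.float64(0.0)] [-0.83, 0.03, 0.18, 2.15, 0.9, 0.95, -0.26]
```

```bash
python3 - <<'E'
from h import *
from sim import TP,run
A=np.array([.391,.219,.026]);u=np.array([np.cos(np.radians(-37.2)),np.sin(np.radians(-37.2)),0])
T=TP(42,-35,1);o=get_obs();print(o["joint_pos"].round(2))
for back,h in((.06,.16),(.03,.14),(0,.12)):
    p=A-back*u+[0,0,h];q,e,tr=run(o["joint_pos"],[(p,T,16)]);print(back,h,e,tr)
go(A-.03*u+[0,0,.14],T,True,sym=False)
E
```

```text
[-0.64 -0.36  0.44  1.83  0.2   1.44 -0.23]
0.06 0.16 1.0894785149734226e-06 [([-1.01, 0.06, -0.26, 2.12, 0.72, 1.33, -0.65], np.float64(0.0))]
0.03 0.14 9.645179124790865e-07 [([-0.99, 0.07, -0.21, 2.15, 0.76, 1.26, -0.65], np.float64(0.0))]
0 0.12 8.874388213425588e-07 [([-0.97, 0.09, -0.16, 2.18, 0.8, 1.19, -0.64], np.float64(0.0))]
xyz [0.2612, -0.1083, 0.2029] ang [-8.81, -32.94, -54.11] rows 8
```

{"fn": "carry_out", "kwargs": {
  "motion": [
    {"xyz": [0.033, -0.014, 0.025], "angular": [-1.1, -4.1, -6.8]},
    {"xyz": [0.065, -0.027, 0.05], "angular": [-2.2, -8.2, -13.5]},
    {"xyz": [0.098, -0.041, 0.076], "angular": [-3.3, -12.4, -20.3]},
    {"xyz": [0.13, -0.054, 0.1], "angular": [-4.4, -16.5, -27]},
    {"xyz": [0.163, -0.068, 0.127], "angular": [-5.5, -20.6, -33.8]},
    {"xyz": [0.196, -0.081, 0.152], "angular": [-6.6, -24.7, -40.6]},
    {"xyz": [0.229, -0.095, 0.178], "angular": [-7.7, -28.8, -47.3]},
    {"xyz": [0.261, -0.108, 0.203], "angular": [-8.8, -32.9, -54.1]},
    {"xyz": [0.261, -0.108, 0.203], "angular": [-8.8, -32.9, -54.1]},
    {"xyz": [0.261, -0.108, 0.203], "angular": [-8.8, -32.9, -54.1]}
  ],
  "hand": 0.95
}}

```text
clock: 20.25
position: [0.3788, 0.2295, 0.1493]
ee_rot: [0.296, 0.886, -0.117, 0.338]
ft_force: [-0.0, -0.4, 0.3]
grip_width: 0.95
grasp_force: 0.0
```

```bash
python3 - <<'E'
from h import *
from sim import TP
o=get_obs();print(o["position"],o["joint_pos"].round(2))
W=shot("wrist","w9");print(proj(W,[.391,.219,.042]))
for b in blobs(W,50,100,20000):print(b)
T=shot("top");S=shot("scene")
print([b for b in blobs(T,50,60) if 190<b[0][0]<400 and 240<b[0][1]<280],[b for b in blobs(S,45,100,600) if 190<b[1][0]<330])
E
```

```text
[0.37883477 0.22948278 0.14930358] [-0.98  0.08 -0.21  2.16  0.76  1.26 -0.64]
[280.86169504 135.63162935]
([279.2, 127.2], [246, 98, 67, 60, 3269])
([233.4, 209.8], [220, 197, 27, 26, 606])
([57.2, 262.4], [38, 254, 39, 17, 512])
([52.9, 295.2], [22, 284, 63, 26, 625])
([116.6, 298.8], [101, 293, 33, 14, 242])
([253.8, 344.7], [232, 340, 45, 11, 346])
[([384.7, 248.0], [376, 242, 18, 16, 125]), ([213.9, 260.0], [206, 253, 17, 15, 183])] [([225.7, 77.7], [213, 67, 24, 22, 109]), ([205.4, 200.8], [197, 192, 18, 18, 259]), ([314.5, 329.7], [305, 320, 20, 20, 304])]
```

View pics/w9.png

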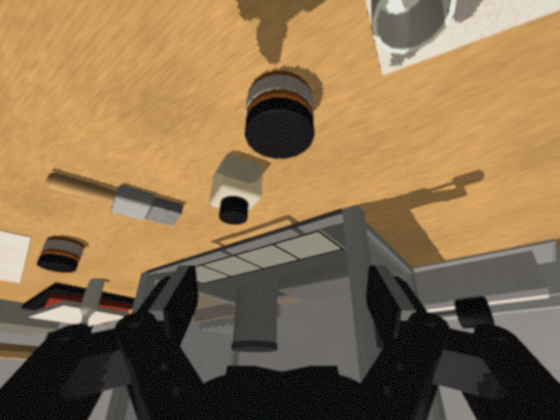

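```bash
python3 - <<'E'
from h import *
from sim import TP
W=shot("wrist");S=shot("scene");T=shot("top")
f=hit(W,279.5,157,.042);d=f-W["extrinsics"][:3,3];d[2]=0;d/=np.linalg.norm(d);print("wrist",f-.026*d,"S",hit(S,205.4,200.8,.042),"T",hit(T,214.9,260.4,.042))
l,r=ray(W,246,128),ray(W,313,128);print("width",np.linalg.norm(hit(W,246,128,.042)-hit(W,313,128,.042)))
for lab,s,t in(("B",(314.5,329.7),(386,249.8)),):print(lab,hit(S,*s,.042),hit(T,*t,.042))
print("tri W,S",tri((W,279.5,129),(S,205.4,200.8)))
E
```

```text
wrist [0.39308846 0.21711402 0.042     ] S [0.38927147 0.21201633 0.042     ] T [0.38641552 0.21628959 0.042     ]
width 0.04832383429989855
B [ 0.40997876 -0.22646186  0.042     ] [ 0.40810671 -0.22518885  0.042     ]
tri W,S (array([0.39150236, 0.21570349, 0.03602933]), np.float64(0.0021701152814945874))
```

```bash
python3 - <<'E'
from h import *
from sim import TP
T=TP(42,-35,1)
go([.391,.2165,.1],T,True,sym=False);go([.391,.2165,.027],T,True,sym=False)
E
```

```text
xyz [0.0228, -0.003, 0.0684] ang [-0.07, -0.07, -0.14] rows 2
xyz [0.0716, -0.003, 0.1227] ang [-0.07, -0.07, -0.14] rows 3
```

{"fn": "carry_out", "kwargs": {
  "motion": [
    {"xyz": [0.011, -0.003, 0.034], "angular": [0, 0, 0]},
    {"xyz": [0.023, -0.003, 0.068], "angular": [0, 0, 0]},
    {"xyz": [0.037, -0.003, 0.084], "angular": [0, 0, 0]},
    {"xyz": [0.05, -0.003, 0.099], "angular": [0, 0, 0]},
    {"xyz": [0.062, -0.003, 0.112], "angular": [0, 0, 0]},
    {"xyz": [0.071, -0.003, 0.122], "angular": [0, 0, 0]},
    {"xyz": [0.071, -0.003, 0.122], "angular": [0, 0, 0]},
    {"xyz": [0.071, -0.003, 0.122], "angular": [0, 0, 0]}
  ]
}}

```text
clock: 21.35
position: [0.4007, 0.209, 0.0134]
ee_rot: [0.298, 0.885, -0.115, 0.339]
ft_force: [-0.2, 0.4, -0.7]
grip_width: 0.955
grasp_force: 0.0
```

{"fn": "carry_out", "kwargs": {
  "motion": [
    {"xyz": [0, 0, 0], "angular": [0, 0, 0]},
    {"xyz": [0, 0, 0], "angular": [0, 0, 0]},
    {"xyz": [0, 0, 0], "angular": [0, 0, 0]},
    {"xyz": [0, 0, 0], "angular": [0, 0, 0]},
    {"xyz": [0, 0, 0], "angular": [0, 0, 0]}
  ],
  "hand": 0,
  "grip_force": 60
}}

```text
clock: 21.85
position: [0.4006, 0.2095, 0.0137]
ee_rot: [0.298, 0.885, -0.115, 0.339]
ft_force: [-3.8, 0.3, 7.5]
grip_width: 0.595
grasp_force: 61.3
```

```bash
python3 - <<'E'
from h import *
from sim import TP,run,box
o=get_obs();Tm=R.from_quat(o["ee_rot"]);print(o["position"]-.019*Tm.as_matrix()[:,2],totool(o["position"]+[0,0,.13]))
T=TP(42,-35,1);u=np.array([np.cos(np.radians(-37.2)),np.sin(np.radians(-37.2)),0])
b0=box(.052,.04,.036)
g=np.array([.391,.2165,.15])
q,e,tr=run(o["joint_pos"],[(g,T,8),(b0-.13*u+[0,0,.08],T,20),(b0-.13*u+[0,0,.025],T,8),(b0+[0,0,.02],T,10),(b0,T,4)]);print(e,tr)
go(b0-.13*u+[0,0,.08],T,True,sym=False)
W=shot("wrist");print(blobs(W,50,300,30000))
E
```

```text
[0.39047157 0.21718429 0.02782359] [-8.69784174e-02 -9.49605274e-05 -9.66164887e-02]
1.507517075379576e-07 [([-0.94, 0.08, -0.18, 2.18, 0.8, 1.19, -0.63], np.float64(0.0)), ([-0.69, 0.16, 0.04, 2.19, 1.0, 0.85, -0.44], np.float64(0.0)), ([-0.7, 0.27, 0.05, 2.21, 1.11, 0.78, -0.6], np.float64(0.0)), ([-0.53, 0.39, 0.16, 2.06, 1.15, 0.61, -0.43], np.float64(0.0)), ([-0.54, 0.43, 0.17, 2.07, 1.2, 0.58, -0.49], np.float64(0.0))]
xyz [-0.2023, -0.02, 0.0635] ang [-0.05, -0.01, 0.0] rows 5
[([24.5, 359.4], [0, 352, 56, 16, 568])]
```

```bash
sed -i 's/O=np.array(\[.582,-.032,0\])/O=np.array([.582,-.0355,0])/' h.py; python3 - <<'E'
from h import *
from sim import TP,box
T=TP(42,-35,1);u=np.array([np.cos(np.radians(-37.2)),np.sin(np.radians(-37.2)),0])
b0=box(.052,.04,.036);print(b0)
go(b0-.13*u+[0,0,.08],T,True,sym=False)
E
```

```text
[0.63549718 0.00247435 0.036     ]
xyz [-0.2039, -0.0228, 0.0649] ang [-0.06, -0.0, -0.0] rows 5
```

{"fn": "carry_out", "kwargs": {
  "motion": [
    {"xyz": [-0.015, 0, -0.016], "angular": [0, 0, 0]},
    {"xyz": [-0.04, 0, -0.045], "angular": [0, 0, 0]},
    {"xyz": [-0.07, 0, -0.077], "angular": [0, 0, 0]},
    {"xyz": [-0.087, 0, -0.097], "angular": [0, 0, 0]},
    {"xyz": [-0.087, 0, -0.097], "angular": [0, 0, 0]}
  ]
}}

```text
clock: 22.4
position: [0.4012, 0.2109, 0.1466]
ee_rot: [0.299, 0.885, -0.112, 0.34]
ft_force: [0.1, 0.7, -2.3]
grip_width: 0.593
grasp_force: 62.6
```

```bash
python3 - <<'E'
from h import *
from sim import TP,box
T=TP(42,-35,1);u=np.array([np.cos(np.radians(-37.2)),np.sin(np.radians(-37.2)),0]);b0=box(.052,.04,.036)
go(b0-.13*u+[0,0,.08],T,True,sym=False)
E
```

```text
xyz [-0.1155, -0.0244, 0.1637] ang [0.17, -0.07, -0.21] rows 5
```

{"fn": "carry_out", "kwargs": {
  "motion": [
    {"xyz": [-0.02, -0.004, 0.028], "angular": [0, 0, 0]},
    {"xyz": [-0.04, -0.008, 0.056], "angular": [0, 0, 0]},
    {"xyz": [-0.06, -0.012, 0.084], "angular": [0, 0, 0]},
    {"xyz": [-0.08, -0.017, 0.112], "angular": [0, 0, 0]},
    {"xyz": [-0.1, -0.021, 0.14], "angular": [0, 0, 0]},
    {"xyz": [-0.115, -0.024, 0.163], "angular": [0, 0, 0]},
    {"xyz": [-0.115, -0.024, 0.163], "angular": [0, 0, 0]},
    {"xyz": [-0.115, -0.024, 0.163], "angular": [0, 0, 0]}
  ]
}}

```text
clock: 23.2
position: [0.54, 0.0719, 0.0977]
ee_rot: [0.298, 0.885, -0.116, 0.338]
ft_force: [0.2, 1.3, -1.3]
grip_width: 0.593
grasp_force: 62.8
```

```bash
python3 - <<'E'
from h import *
from sim import TP,box
T=TP(42,-35,1);u=np.array([np.cos(np.radians(-37.2)),np.sin(np.radians(-37.2)),0]);b0=box(.052,.04,.036)
o=get_obs();print(o["grip_width"],o["joint_pos"].round(2))
go(b0-.13*u+[0,0,.024],T,True,sym=False);go(b0+[0,0,.02],T,True,sym=False);go(b0,T,True,sym=False)
W=shot("wrist","w10")
for s in(-.0375,.0375):
    print([proj(W,box(.052+s,y,.008)).round(0).tolist() for y in(.16,.08,0,-.08)])
E
```

```text
0.5930060866903137 [-0.69  0.15  0.05  2.21  1.01  0.85 -0.45]
xyz [0.034, 0.0026, 0.0391] ang [-0.21, -0.09, 0.07] rows 2
xyz [-0.06, 0.0029, 0.1289] ang [-0.21, -0.09, 0.07] rows 3
xyz [-0.0467, 0.0029, 0.1438] ang [-0.21, -0.09, 0.07] rows 4
[[394.0, 157.0], [298.0, 192.0], [228.0, 218.0], [175.0, 238.0]]
[[421.0, 202.0], [338.0, 226.0], [274.0, 244.0], [223.0, 259.0]]
```

View pics/w10.png

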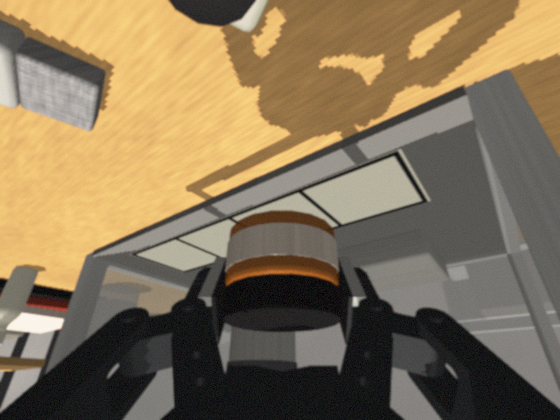

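```bash
sed -i 's/-.0355,0\])/-.033,0])/' h.py; python3 - <<'E'
from h import *
from sim import TP,box
T=TP(42,-35,1);u=np.array([np.cos(np.radians(-37.2)),np.sin(np.radians(-37.2)),0]);b0=box(.052,.04,.036)
go(b0-.13*u+[0,0,.024],T,True,sym=False);go(b0+[0,0,.02],T,True,sym=False);go(b0,T,True,sym=False)
E
```

```text
xyz [0.035, 0.0039, 0.0387] ang [-0.13, -0.09, 0.1] rows 2
xyz [-0.0591, 0.0039, 0.1285] ang [-0.13, -0.09, 0.1] rows 3
xyz [-0.0458, 0.004, 0.1434] ang [-0.13, -0.09, 0.1] rows 4
```

{"fn": "carry_out", "kwargs": {
  "motion": [
    {"xyz": [-0.01, 0.001, 0.022], "angular": [0, 0, 0]},
    {"xyz": [-0.02, 0.002, 0.044], "angular": [0, 0, 0]},
    {"xyz": [-0.03, 0.002, 0.066], "angular": [0, 0, 0]},
    {"xyz": [-0.04, 0.003, 0.088], "angular": [0, 0, 0]},
    {"xyz": [-0.05, 0.004, 0.11], "angular": [0, 0, 0]},
    {"xyz": [-0.059, 0.004, 0.128], "angular": [0, 0, 0]},
    {"xyz": [-0.059, 0.004, 0.128], "angular": [0, 0, 0]},
    {"xyz": [-0.054, 0.004, 0.134], "angular": [0, 0, 0]},
    {"xyz": [-0.049, 0.004, 0.14], "angular": [0, 0, 0]},
    {"xyz": [-0.046, 0.004, 0.143], "angular": [0, 0, 0]},
    {"xyz": [-0.046, 0.004, 0.143], "angular": [0, 0, 0]},
    {"xyz": [-0.046, 0.004, 0.143], "angular": [0, 0, 0]}
  ]
}}

```text
clock: 24.45
position: [0.6461, -0.0026, 0.0229]
ee_rot: [0.297, 0.885, -0.115, 0.339]
ft_force: [0.1, 0.2, -0.7]
grip_width: 0.591
grasp_force: 62.7
```

```bash
python3 - <<'E'
from h import *
o=get_obs();print(o["position"]-.019*R.from_quat(o["ee_rot"]).as_matrix()[:,2],box(.052,.04,.036),o["grip_width"],o["ft_force"])
E
```

```text
[0.63597067 0.00508297 0.03706568] [0.63549718 0.00497435 0.036     ] 0.59093560813715 [ 0.10407986  0.18579774 -0.71528918]
```

{"fn": "carry_out", "kwargs": {
  "motion": [
    {"xyz": [0.001, 0, 0.001], "angular": [0, 0, 0]},
    {"xyz": [0.0013, 0, 0.0014], "angular": [0, 0, 0]},
    {"xyz": [0.0013, 0, 0.0014], "angular": [0, 0, 0]}
  ]
}}

```text
clock: 24.75
position: [0.6467, -0.0029, 0.0218]
ee_rot: [0.298, 0.885, -0.115, 0.339]
ft_force: [-3.0, 1.4, 4.7]
grip_width: 0.599
grasp_force: 63.6
```

{"fn": "carry_out", "kwargs": {
  "motion": [
    {"xyz": [0, 0, 0], "angular": [0, 0, 0]},
    {"xyz": [0, 0, 0], "angular": [0, 0, 0]},
    {"xyz": [0, 0, 0], "angular": [0, 0, 0]},
    {"xyz": [0, 0, 0], "angular": [0, 0, 0]}
  ],
  "hand": 0.78
}}

```text
clock: 25.15
position: [0.6462, -0.0031, 0.0211]
ee_rot: [0.298, 0.885, -0.115, 0.339]
ft_force: [0.1, 0.1, 0.1]
grip_width: 0.781
grasp_force: 0.0
```

```bash
python3 - <<'E'
from h import *
from sim import TP,run,YAW
o=get_obs();q0=o["joint_pos"];u=lambda y:np.array([np.cos(np.radians(y)+YAW),np.sin(np.radians(y)+YAW),0])
T=TP(42,-35,1);b2=box(.052,.04,.036);b3=box(.052,-.04,.036);B=np.array([.412,-.224,.027])
print(totool(o["position"]-.13*u(-35)+[0,0,.02]))
for ly in(20,35):
  for py in(30,45,60,80):
    for mid in((.46,0,.30),(.48,-.1,.3)):
      for tm in(0,15,30):
        Tp,Tl=TP(42,py,1),TP(42,ly,1)
        q,e,tr=run(q0,[(b2-.13*u(-35)+[0,0,.02],T,10),(mid,TP(tm,0,1),16),(B-.03*u(py)+[0,0,.14],Tp,16),(B,Tp,10),(B+[0,0,.12],Tp,8),(b3-.13*u(ly)+[0,0,.08],Tl,18),(b3+[0,0,.02],Tl,10),(b3,Tl,4),(b3-.13*u(ly)+[0,0,.02],Tl,10)])
        if e<.05:print(ly,py,mid,tm,round(e,4),tr[1],tr[3][0],tr[7][0],[float(x[1]) for x in tr])
E
```

```text
[ 0.08331603 -0.00013251 -0.10177633]
```

```bash
cat > s3.py <<'E'
from h import *
from sim import TP,run,YAW
o=get_obs();q0=o["joint_pos"];u=lambda y:np.array([np.cos(np.radians(y)+YAW),np.sin(np.radians(y)+YAW),0])
T=TP(42,-35,1);b2=box(.052,.04,.036);B=np.array([.411,-.225,.027]);res=[]
for t in(36,40,44):
 for b in(-.04,):
  bb=box(.052,b,.036)
  for ly in(-25,-20,-15,-10):
   for py in(-120,-105,-90,-75):
    for back in(.09,.12):
      Tp,Tl=TP(t,py,1),TP(t,ly,1);Tm=TP(20,-40,1)
      q,e,tr=run(q0,[(b2-.13*u(-35)+[0,0,.02],T,10),((.46,0.02,.28),Tm,12),((.45,-.12,.28),TP(20,-70,1),12),(B-.03*u(py)+[0,0,.13],Tp,12),(B,Tp,10),(B+[0,0,.12],Tp,8),(bb-.13*u(ly)+[0,0,.12],Tl,18),(bb-back*u(ly)+[0,0,.05],Tl,8),(bb+[0,0,.02],Tl,10),(bb,Tl,4),(bb-.10*u(ly)+[0,0,.03],Tl,10)])
      k=max(x[1] for i,x in enumerate(tr) if i not in(6,7,10));res.append((k,e,t,b,ly,py,back,[float(x[1]) for x in tr],tr[4][0],tr[9][0]))
res.sort(key=lambda r:(round(r[0],3),r[1]))
for r in res[:12]:print(*r)
E
python3 s3.py
```

```text
0.0 5.019101003954422e-07 36 -0.04 -25 -75 0.09 [0.0, 0.0, 0.0, 0.0, 0.0, 0.0, 0.0, 0.0, 0.0, 0.0, 0.0] [-0.31, 0.22, 0.31, 2.34, 0.96, 0.68, -0.58] [-0.39, 0.36, 0.29, 2.12, 1.02, 0.28, 0.02]
0.0 5.019101003954422e-07 36 -0.04 -25 -75 0.12 [0.0, 0.0, 0.0, 0.0, 0.0, 0.0, 0.0, 0.0, 0.0, 0.0, 0.0] [-0.31, 0.22, 0.31, 2.34, 0.96, 0.68, -0.58] [-0.38, 0.36, 0.28, 2.12, 1.03, 0.29, 0.01]
0.0 5.019101003954422e-07 36 -0.04 -20 -75 0.09 [0.0, 0.0, 0.0, 0.0, 0.0, 0.0, 0.0, 0.0, 0.0, 0.0, 0.0] [-0.31, 0.22, 0.31, 2.34, 0.96, 0.68, -0.58] [-0.41, 0.35, 0.34, 2.14, 0.98, 0.2, 0.14]
0.0 5.019101003954422e-07 40 -0.04 -25 -75 0.09 [0.0, 0.0, 0.0, 0.0, 0.0, 0.0, 0.0, 0.0, 0.0, 0.0, 0.0] [-0.33, 0.25, 0.27, 2.35, 1.06, 0.73, -0.72] [-0.4, 0.36, 0.26, 2.16, 1.4, 0.3, -0.38]
0.0 5.019101003954422e-07 40 -0.04 -25 -75 0.12 [0.0, 0.0, 0.0, 0.0, 0.0, 0.0, 0.0, 0.0, 0.0, 0.0, 0.0] [-0.33, 0.25, 0.27, 2.35, 1.06, 0.73, -0.72] [-0.39, 0.36, 0.25, 2.16, 1.4, 0.3, -0.38]
0.0 5.019101003954422e-07 44 -0.04 -25 -75 0.09 [0.0, 0.0, 0.0, 0.0, 0.0, 0.0, 0.0, 0.0, 0.0, 0.0, 0.0] [-0.34, 0.29, 0.24, 2.36, 1.14, 0.7
[... 504 characters left out ...]
 0.0, 0.0, 0.0, 0.0, 0.0, 0.0, 0.0] [-0.36, 0.38, 0.26, 2.23, 0.9, 0.9, -0.84] [-0.38, 0.37, 0.22, 2.19, 1.7, 0.36, -0.69]
0.0 5.922296847743896e-07 44 -0.04 -25 -90 0.12 [0.0, 0.0, 0.0, 0.0, 0.0, 0.0, 0.0, 0.0, 0.0, 0.0, 0.0] [-0.36, 0.38, 0.26, 2.23, 0.9, 0.9, -0.84] [-0.38, 0.37, 0.21, 2.19, 1.7, 0.36, -0.69]
0.0 6.005803744980999e-07 44 -0.04 -20 -75 0.09 [0.0, 0.0, 0.0, 0.0, 0.0, 0.0, 0.0, 0.0, 0.0, 0.0, 0.0] [-0.34, 0.29, 0.24, 2.36, 1.14, 0.78, -0.85] [-0.32, 0.36, 0.18, 2.21, 1.89, 0.31, -0.78]
0.0 6.408322214481623e-07 40 -0.04 -25 -90 0.09 [0.0, 0.0, 0.0, 0.0, 0.0, 0.0, 0.0, 0.0, 0.0, 0.0, 0.0] [-0.34, 0.34, 0.29, 2.23, 0.84, 0.86, -0.75] [-0.41, 0.37, 0.28, 2.16, 1.39, 0.3, -0.37]
```

{"fn": "carry_out", "kwargs": {
  "motion": [
    {"xyz": [0.015, 0, -0.018], "angular": [0, 0, 0]},
    {"xyz": [0.035, 0, -0.043], "angular": [0, 0, 0]},
    {"xyz": [0.06, 0, -0.073], "angular": [0, 0, 0]},
    {"xyz": [0.083, 0, -0.102], "angular": [0, 0, 0]},
    {"xyz": [0.083, 0, -0.102], "angular": [0, 0, 0]}
  ]
}}

```text
clock: 25.65
position: [0.5408, 0.0795, 0.0417]
ee_rot: [0.295, 0.886, -0.114, 0.339]
ft_force: [0.3, 0.0, -0.0]
grip_width: 0.774
grasp_force: 0.0
```

```bash
python3 - <<'E'
from h import *
from sim import TP
o=get_obs();print(o["position"])
go((.46,0.02,.28),TP(20,-40,1),True,sym=False)
S=shot("scene","s5");T=shot("top");W=shot("wrist")
print("B S",[b for b in blobs(S,45,100,600) if 290<b[1][0]<330 and b[1][1]>300],"T",[b for b in blobs(T,45,60) if 370<b[0][0]<400 and 230<b[0][1]<270])
print("bay2 jar",proj(S,box(.052,.04,.05)),[b for b in blobs(S,60,60,900) if 270<b[0][0]<380 and 150<b[0][1]<250])
print("w",proj(W,box(.052,.04,.05)),[b for b in blobs(W,50,300,9000)])
E
```

```text
[0.54077077 0.07952132 0.04165064]
xyz [-0.1304, -0.097, -0.179] ang [2.68, 21.86, 4.61] rows 5
B S [([314.5, 329.6], [305, 320, 20, 20, 298])] T []
bay2 jar [326.42981992 204.75313365] []
w [280.36950384 326.64015347] [([280.7, 317.9], [250, 305, 62, 27, 1446]), ([31.5, 328.2], [10, 322, 45, 13, 398])]
```

```bash
python3 - <<'E'
from h import *
from sim import TP,run
q=get_obs()["joint_pos"];B=np.array([.411,-.225,.027]);u=np.array([np.cos(np.radians(-92.2)),np.sin(np.radians(-92.2)),0])
print(run(q,[((.43,0.04,.26),TP(30,-45,1),12),((.42,-.11,.24),TP(35,-70,1),12),(B-.03*u+[0,0,.13],TP(44,-90,1),12)]))
go((.43,0.04,.26),TP(30,-45,1),True,sym=False)
E
```

```text
(array([-0.42863811,  0.0955614 ,  0.25955066,  2.17373157,  0.79578664,
        1.19482205, -0.62888751]), np.float64(3.320802602690674e-07), [([-0.67, -0.25, 0.07, 2.14, 0.58, 1.23, -0.04], np.float64(0.0)), ([-0.51, -0.2, 0.18, 2.17, 0.69, 1.26, -0.26], np.float64(0.0)), ([-0.43, 0.1, 0.26, 2.17, 0.8, 1.19, -0.63], np.float64(0.0))])
xyz [-0.0907, -0.0987, -0.1896] ang [5.77, 11.95, 8.14] rows 5
```

{"fn": "carry_out", "kwargs": {
  "motion": [
    {"xyz": [-0.018, -0.02, -0.038], "angular": [0, 0, 0]},
    {"xyz": [-0.036, -0.04, -0.076], "angular": [1.4, 3, 2]},
    {"xyz": [-0.054, -0.06, -0.114], "angular": [2.9, 6, 4]},
    {"xyz": [-0.073, -0.08, -0.152], "angular": [4.3, 9, 6]},
    {"xyz": [-0.091, -0.099, -0.19], "angular": [5.8, 12, 8.1]},
    {"xyz": [-0.091, -0.099, -0.19], "angular": [5.8, 12, 8.1]}
  ],
  "hand": 0.95
}}

```text
clock: 26.4
position: [0.4375, 0.032, 0.2497]
ee_rot: [0.39, 0.884, -0.1, 0.238]
ft_force: [1.4, 0.3, -0.4]
grip_width: 0.947
grasp_force: 0.0
```

```bash
python3 - <<'E'
from h import *
from sim import TP
B=np.array([.411,-.225,.027]);u=np.array([np.cos(np.radians(-92.2)),np.sin(np.radians(-92.2)),0])
go(B-.04*u+[0,0,.13],TP(44,-90,1),True,sym=False)
E
```

```text
xyz [-0.0799, -0.1752, 0.167] ang [27.3, -13.56, 35.55] rows 6
```

{"fn": "carry_out", "kwargs": {
  "motion": [
    {"xyz": [-0.011, -0.025, 0.02], "angular": [3.9, -1.9, 5.1]},
    {"xyz": [-0.023, -0.05, 0.044], "angular": [7.8, -3.9, 10.2]},
    {"xyz": [-0.034, -0.075, 0.07], "angular": [11.7, -5.8, 15.2]},
    {"xyz": [-0.046, -0.1, 0.095], "angular": [15.6, -7.7, 20.3]},
    {"xyz": [-0.057, -0.125, 0.119], "angular": [19.5, -9.7, 25.4]},
    {"xyz": [-0.068, -0.15, 0.143], "angular": [23.4, -11.6, 30.5]},
    {"xyz": [-0.08, -0.175, 0.167], "angular": [27.3, -13.6, 35.6]},
    {"xyz": [-0.08, -0.175, 0.167], "angular": [27.3, -13.6, 35.6]},
    {"xyz": [-0.08, -0.175, 0.167], "angular": [27.3, -13.6, 35.6]}
  ]
}}

```text
clock: 27.3
position: [0.4108, -0.1992, 0.1387]
ee_rot: [0.665, 0.644, -0.275, 0.26]
ft_force: [0.4, 0.7, 0.1]
grip_width: 0.952
grasp_force: 0.0
```

```bash
python3 - <<'E'
from h import *
from sim import TP
o=get_obs();print(o["joint_pos"].round(2),o["position"])
W=shot("wrist","w11");S=shot("scene")
print(proj(W,[.411,-.225,.042]));bs=blobs(W,50,800,20000);print(bs,[b for b in blobs(S,45,100,600) if 290<b[1][0]<330 and b[1][1]>280])
b=bs[0][1];v=b[1]+b[3]-.5;uc=b[0]+b[2]/2
f=hit(W,uc,v,.042);d=f-W["extrinsics"][:3,3];d[2]=0;d/=np.linalg.norm(d);print("wrist",f-.026*d)
E
```

```text
[-0.44  0.11  0.24  2.18  0.79  1.21 -0.65] [ 0.41080386 -0.19917796  0.13873868]
[283.66558987 151.18882857]
[([520.2, 57.0], [472, 0, 88, 125, 805]), ([284.4, 142.3], [251, 115, 67, 56, 3098]), ([446.5, 235.9], [409, 227, 76, 21, 1081]), ([356.0, 251.0], [337, 232, 47, 56, 1095])] [([314.6, 329.7], [305, 320, 20, 20, 298])]
wrist [ 0.54472214 -0.18285132  0.042     ]
```

```bash
python3 - <<'E'
from h import *
from sim import TP
W=shot("wrist")
f=hit(W,284.5,170.5,.042);d=f-W["extrinsics"][:3,3];d[2]=0;d/=np.linalg.norm(d);w=f-.026*d;print("wrist",w,hit(W,356,251,.0),hit(W,446,236,0))
p=(w+[.410,-.2262,.042])/2;p[2]=.027;print(p)
T=TP(44,-90,1)
go(p+[0,0,.06],T,True,sym=False);go(p,T,True,sym=False)
E
```

```text
wrist [ 0.41272404 -0.22302804  0.042     ] [ 0.52715504 -0.55265371  0.        ] [ 0.65221786 -0.48933871  0.        ]
[ 0.41136202 -0.22461402  0.027     ]
xyz [0.0176, 0.0007, 0.0756] ang [0.06, 0.39, 0.44] rows 2
xyz [0.0595, 0.001, 0.1185] ang [0.06, 0.39, 0.44] rows 3
```

{"fn": "carry_out", "kwargs": {
  "motion": [
    {"xyz": [0.009, 0.001, 0.038], "angular": [0, 0.4, 0.4]},
    {"xyz": [0.018, 0.001, 0.075], "angular": [0, 0.4, 0.4]},
    {"xyz": [0.032, 0.001, 0.09], "angular": [0, 0.4, 0.4]},
    {"xyz": [0.045, 0.001, 0.103], "angular": [0, 0.4, 0.4]},
    {"xyz": [0.055, 0.001, 0.114], "angular": [0, 0.4, 0.4]},
    {"xyz": [0.059, 0.001, 0.118], "angular": [0, 0.4, 0.4]},
    {"xyz": [0.059, 0.001, 0.118], "angular": [0, 0.4, 0.4]},
    {"xyz": [0.059, 0.001, 0.118], "angular": [0, 0.4, 0.4]}
  ]
}}

```text
clock: 28.25
position: [0.4108, -0.2381, 0.0144]
ee_rot: [0.668, 0.643, -0.27, 0.26]
ft_force: [-0.9, -0.1, 0.3]
grip_width: 0.95
grasp_force: 0.0
```

{"fn": "carry_out", "kwargs": {
  "motion": [
    {"xyz": [0, 0, 0], "angular": [0, 0, 0]},
    {"xyz": [0, 0, 0], "angular": [0, 0, 0]},
    {"xyz": [0, 0, 0], "angular": [0, 0, 0]},
    {"xyz": [0, 0, 0], "angular": [0, 0, 0]},
    {"xyz": [0, 0, 0], "angular": [0, 0, 0]}
  ],
  "hand": 0,
  "grip_force": 60
}}

```text
clock: 28.75
position: [0.4107, -0.2383, 0.0145]
ee_rot: [0.668, 0.643, -0.27, 0.26]
ft_force: [-1.4, 3.9, 8.4]
grip_width: 0.595
grasp_force: 61.2
```

```bash
python3 - <<'E'
from h import *
from sim import TP,run,YAW
o=get_obs();Tm=R.from_quat(o["ee_rot"]);g=o["position"]-.019*Tm.as_matrix()[:,2];print(g,o["grip_width"],totool(o["position"]+[0,0,.13]))
u=lambda y:np.array([np.cos(np.radians(y)+YAW),np.sin(np.radians(y)+YAW),0]);bb=box(.052,-.042,.036);T=TP(44,-20,1)
q,e,tr=run(o["joint_pos"],[(g+[0,0,.13],Tm,8),(bb-.13*u(-20)+[0,0,.12],T,18),(bb-.09*u(-20)+[0,0,.04],T,8),(bb+[0,0,.02],T,10),(bb,T,4),(bb-.1*u(-20)+[0,0,.03],T,10)])
for x in tr:print(x)
E
```

```text
[ 0.41121366 -0.22511169  0.02813707] 0.5950393965615389 [-9.04030672e-02  4.75594506e-05 -9.34199292e-02]
([-0.39, 0.09, 0.29, 2.18, 0.83, 1.16, -0.59], np.float64(0.0))
([-0.53, -0.17, 0.18, 2.42, 1.14, 0.56, -0.05], np.float64(0.001))
([-0.48, 0.11, 0.22, 2.4, 1.6, 0.4, -0.55], np.float64(0.0))
([-0.39, 0.31, 0.27, 2.22, 1.76, 0.28, -0.64], np.float64(0.0))
([-0.35, 0.36, 0.22, 2.22, 1.91, 0.3, -0.8], np.float64(0.0))
([-0.48, 0.12, 0.19, 2.42, 1.66, 0.42, -0.63], np.float64(0.0))
```

{"fn": "carry_out", "kwargs": {
  "motion": [
    {"xyz": [-0.015, 0, -0.016], "angular": [0, 0, 0]},
    {"xyz": [-0.04, 0, -0.042], "angular": [0, 0, 0]},
    {"xyz": [-0.07, 0, -0.073], "angular": [0, 0, 0]},
    {"xyz": [-0.09, 0, -0.093], "angular": [0, 0, 0]},
    {"xyz": [-0.09, 0, -0.093], "angular": [0, 0, 0]}
  ]
}}

```text
clock: 29.25
position: [0.412, -0.2385, 0.1464]
ee_rot: [0.669, 0.642, -0.268, 0.261]
ft_force: [0.3, 0.2, -1.0]
grip_width: 0.593
grasp_force: 62.6
```

```bash
python3 - <<'E'
from h import *
from sim import TP,run,YAW
u=lambda y:np.array([np.cos(np.radians(y)+YAW),np.sin(np.radians(y)+YAW),0]);bb=box(.052,-.042,.036);T=TP(44,-20,1)
o=get_obs();print(o["grip_width"]);print(run(o["joint_pos"],[(bb-.1*u(-20)+[0,0,.1],T,18)])[2])
c=R.from_quat(o["ee_rot"]);p0=o["position"]-.019*c.as_matrix()[:,2];p1=bb-.1*u(-20)+[0,0,.1]
# keep jar upright: rotate about world z while translating
D=(T*c.inv()).as_rotvec()
for i in range(1,11):
    f=i/10;r=R.from_rotvec(D*f)*c;p=p0+(p1-p0)*f+.019*r.as_matrix()[:,2]
    print(c.inv().apply(p-o["position"]).round(3).tolist(),np.degrees((c.inv()*r).as_rotvec()).round(1).tolist())
E
```

```text
0.5929749753953671
[([-0.48, -0.06, 0.2, 2.38, 1.24, 0.47, -0.13], np.float64(0.0))]
[0.016, 0.014, -0.012] [-4.8, 0.0, -5.1]
[0.031, 0.027, -0.023] [-9.7, 0.0, -10.1]
[0.047, 0.041, -0.035] [-14.5, 0.0, -15.2]
[0.063, 0.054, -0.047] [-19.4, 0.1, -20.2]
[0.079, 0.067, -0.059] [-24.2, 0.1, -25.3]
[0.095, 0.081, -0.071] [-29.0, 0.1, -30.4]
[0.112, 0.094, -0.083] [-33.9, 0.1, -35.4]
[0.128, 0.107, -0.096] [-38.7, 0.1, -40.5]
[0.144, 0.12, -0.108] [-43.6, 0.1, -45.5]
[0.161, 0.132, -0.121] [-48.4, 0.1, -50.6]
```

{"fn": "carry_out", "kwargs": {
  "motion": [
    {"xyz": [0.016, 0.014, -0.012], "angular": [-4.8, 0, -5.1]},
    {"xyz": [0.031, 0.027, -0.023], "angular": [-9.7, 0, -10.1]},
    {"xyz": [0.047, 0.041, -0.035], "angular": [-14.5, 0, -15.2]},
    {"xyz": [0.063, 0.054, -0.047], "angular": [-19.4, 0, -20.2]},
    {"xyz": [0.079, 0.067, -0.059], "angular": [-24.2, 0, -25.3]},
    {"xyz": [0.095, 0.081, -0.071], "angular": [-29, 0, -30.4]},
    {"xyz": [0.112, 0.094, -0.083], "angular": [-33.9, 0, -35.4]},
    {"xyz": [0.128, 0.107, -0.096], "angular": [-38.7, 0, -40.5]},
    {"xyz": [0.144, 0.12, -0.108], "angular": [-43.6, 0, -45.5]},
    {"xyz": [0.161, 0.132, -0.121], "angular": [-48.4, 0, -50.6]},
    {"xyz": [0.161, 0.132, -0.121], "angular": [-48.4, 0, -50.6]},
    {"xyz": [0.161, 0.132, -0.121], "angular": [-48.4, 0, -50.6]}
  ]
}}

```text
clock: 30.45
position: [0.5491, -0.0449, 0.1176]
ee_rot: [0.179, 0.91, -0.075, 0.365]
ft_force: [0.1, 0.2, -0.4]
grip_width: 0.59
grasp_force: 62.6
```

```bash
python3 - <<'E'
from h import *
from sim import TP,YAW
u=lambda y:np.array([np.cos(np.radians(y)+YAW),np.sin(np.radians(y)+YAW),0]);bb=box(.052,-.042,.036);T=TP(44,-20,1)
o=get_obs();print(o["grip_width"],o["position"],o["joint_pos"].round(2))
go(bb-.09*u(-20)+[0,0,.04],T,True,sym=False);go(bb+[0,0,.02],T,True,sym=False);go(bb,T,True,sym=False)
E
```

```text
0.589821538836807 [ 0.54913386 -0.04489916  0.11755028] [-0.46 -0.06  0.18  2.4   1.26  0.48 -0.16]
xyz [0.0292, 0.0021, 0.0484] ang [-0.4, -0.25, 0.06] rows 2
xyz [-0.0219, 0.0026, 0.1251] ang [-0.4, -0.25, 0.06] rows 3
xyz [-0.0081, 0.0027, 0.1395] ang [-0.4, -0.25, 0.06] rows 3
```

{"fn": "carry_out", "kwargs": {
  "motion": [
    {"xyz": [-0.004, 0, 0.021], "angular": [-0.4, -0.2, 0]},
    {"xyz": [-0.008, 0.001, 0.042], "angular": [-0.4, -0.2, 0]},
    {"xyz": [-0.012, 0.001, 0.063], "angular": [-0.4, -0.2, 0]},
    {"xyz": [-0.016, 0.002, 0.084], "angular": [-0.4, -0.2, 0]},
    {"xyz": [-0.02, 0.002, 0.105], "angular": [-0.4, -0.2, 0]},
    {"xyz": [-0.022, 0.003, 0.125], "angular": [-0.4, -0.2, 0]},
    {"xyz": [-0.022, 0.003, 0.125], "angular": [-0.4, -0.2, 0]},
    {"xyz": [-0.017, 0.003, 0.13], "angular": [-0.4, -0.2, 0]},
    {"xyz": [-0.012, 0.003, 0.135], "angular": [-0.4, -0.2, 0]},
    {"xyz": [-0.008, 0.003, 0.1395], "angular": [-0.4, -0.2, 0]},
    {"xyz": [-0.008, 0.003, 0.1395], "angular": [-0.4, -0.2, 0]}
  ]
}}

```text
clock: 31.55
position: [0.6453, -0.0805, 0.0234]
ee_rot: [0.177, 0.91, -0.072, 0.368]
ft_force: [0.0, 0.3, 0.6]
grip_width: 0.593
grasp_force: 62.4
```

```bash
python3 - <<'E'
from h import *
o=get_obs();print(o["position"]-.019*R.from_quat(o["ee_rot"]).as_matrix()[:,2],box(.052,-.042,.036),o["grip_width"],o["ft_force"])
E
```

```text
[ 0.63303178 -0.07553444  0.03701746] [ 0.63234938 -0.07696521  0.036     ] 0.5927926355959489 [0.03369524 0.30040945 0.58067624]
```

{"fn": "carry_out", "kwargs": {
  "motion": [
    {"xyz": [0.0008, 0.001, 0.0008], "angular": [0, 0, 0]},
    {"xyz": [0.0013, 0.001, 0.0013], "angular": [0, 0, 0]},
    {"xyz": [0.0013, 0.001, 0.0013], "angular": [0, 0, 0]}
  ]
}}

```text
clock: 31.85
position: [0.6472, -0.0792, 0.0231]
ee_rot: [0.177, 0.91, -0.071, 0.369]
ft_force: [0.6, 0.2, 5.4]
grip_width: 0.591
grasp_force: 62.3
```

{"fn": "carry_out", "kwargs": {
  "motion": [
    {"xyz": [0, 0, 0], "angular": [0, 0, 0]},
    {"xyz": [0, 0, 0], "angular": [0, 0, 0]},
    {"xyz": [0, 0, 0], "angular": [0, 0, 0]},
    {"xyz": [0, 0, 0], "angular": [0, 0, 0]}
  ],
  "hand": 0.74
}}

```text
clock: 32.25
position: [0.6462, -0.0794, 0.0215]
ee_rot: [0.176, 0.91, -0.071, 0.368]
ft_force: [-0.6, -0.4, 4.1]
grip_width: 0.742
grasp_force: 1.3
```

```bash
python3 - <<'E'
from h import *
o=get_obs();u=np.array([np.cos(np.radians(-22.2)),np.sin(np.radians(-22.2)),0])
print(o["grip_width"],totool(o["position"]-.1*u+[0,0,.01]),totool(o["position"]-.1*u+[0,0,.06]))
E
```

```text
0.7418018878419543 [ 0.06493077  0.00044359 -0.07670592] [ 0.03017164  0.00044182 -0.11264758]
```

{"fn": "carry_out", "kwargs": {
  "motion": [
    {"xyz": [-0.002, 0, -0.002], "angular": [0, 0, 0]},
    {"xyz": [-0.002, 0, -0.002], "angular": [0, 0, 0]}
  ]
}}

```text
clock: 32.45
position: [0.6457, -0.0792, 0.0239]
ee_rot: [0.176, 0.91, -0.071, 0.367]
ft_force: [0.2, -0.2, 1.2]
grip_width: 0.739
grasp_force: 0.0
```

{"fn": "carry_out", "kwargs": {
  "motion": [
    {"xyz": [0.012, 0, -0.014], "angular": [0, 0, 0]},
    {"xyz": [0.03, 0, -0.035], "angular": [0, 0, 0]},
    {"xyz": [0.05, 0, -0.058], "angular": [0, 0, 0]},
    {"xyz": [0.065, 0, -0.077], "angular": [0, 0, 0]},
    {"xyz": [0.065, 0, -0.077], "angular": [0, 0, 0]}
  ]
}}

```text
clock: 32.95
position: [0.5527, -0.0393, 0.0346]
ee_rot: [0.174, 0.911, -0.071, 0.368]
ft_force: [-1.3, -0.1, 0.0]
grip_width: 0.74
grasp_force: 0.0
```

```bash
python3 - <<'E'
from h import *
o=get_obs();print(o["position"],o["ft_force"],o["joint_pos"].round(2))
W=shot("wrist","w12");print(proj(W,box(.052,.04,.05)),proj(W,box(.052,-.042,.05)),[b for b in blobs(W,50,300,9000)])
S=shot("scene","s12");print(proj(S,box(.052,.04,.05)),proj(S,box(.052,-.042,.05)))
E
```

```text
[ 0.55266384 -0.03932586  0.0346184 ] [-1.34205546 -0.13079229  0.04242343] [-0.15  0.18 -0.13  2.42  1.79  0.47 -0.74]
[390.21061299 319.6786672 ] [274.07865894 325.50937833] [([278.9, 317.6], [245, 304, 68, 28, 1671])]
[326.42981992 204.75313365] [345.39153745 229.09120222]
```

View pics/w12.png

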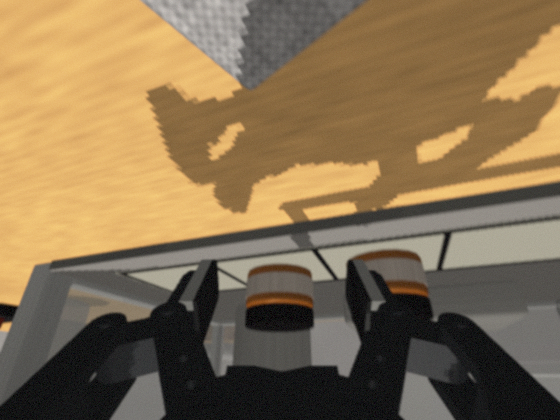

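```bash
cat > s4.py <<'E'
from h import *
from sim import TP,run
q=get_obs()["joint_pos"];t=np.radians(12);z=np.array([*(BX*np.sin(t))[:2],-np.cos(t)]);TH=rot(z,[np.cos(t),0,np.sin(t)]);h=np.array([.5275,-.032,.311])
g=get_obs()["position"]-.019*R.from_quat(get_obs()["ee_rot"]).as_matrix()[:,2]
T0=R.from_quat(get_obs()["ee_rot"])
for m1 in((.47,0,.16),(.46,.02,.2)):
  for T1 in(T0,TP(30,-20,1),TP(25,-45,1)):
    r=run(q,[(m1,T1,12),((.43,0.0,.32),TP(20,-60,1),12),((.44,-.03,.40),TH,12),(h-.09*z,TH,8),(h,TH,8),(h-[0,0,.255],TH,16)])
    print(m1,round(r[1],3),[(x[0][2],float(x[1])) for x in r[2]],r[2][-1][0])
E
python3 s4.py
```

```text
(0.47, 0, 0.16) 0.047 [(-0.22, 0.047), (-0.11, 0.0), (0.06, 0.0), (0.08, 0.0), (0.09, 0.0), (0.09, 0.0)] [-0.12, 0.21, 0.09, 2.09, -0.01, 0.64, -0.02]
(0.47, 0, 0.16) 0.0 [(-0.1, 0.0), (-0.17, 0.0), (0.01, 0.0), (0.03, 0.0), (0.03, 0.0), (0.03, 0.0)] [-0.06, 0.21, 0.03, 2.09, 0.01, 0.64, -0.04]
(0.47, 0, 0.16) 0.0 [(-0.18, 0.0), (-0.16, 0.0), (0.01, 0.0), (0.03, 0.0), (0.03, 0.0), (0.03, 0.0)] [-0.06, 0.21, 0.03, 2.09, 0.01, 0.64, -0.04]
(0.46, 0.02, 0.2) 0.011 [(-0.23, 0.011), (-0.1, 0.0), (0.07, 0.0), (0.09, 0.0), (0.1, 0.0), (0.1, 0.0)] [-0.12, 0.21, 0.1, 2.09, -0.01, 0.64, -0.02]
(0.46, 0.02, 0.2) 0.0 [(-0.11, 0.0), (-0.16, 0.0), (0.02, 0.0), (0.04, 0.0), (0.04, 0.0), (0.04, 0.0)] [-0.07, 0.21, 0.04, 2.09, 0.01, 0.64, -0.04]
(0.46, 0.02, 0.2) 0.0 [(-0.19, 0.0), (-0.15, 0.0), (0.03, 0.0), (0.04, 0.0), (0.05, 0.0), (0.04, 0.0)] [-0.07, 0.21, 0.04, 2.09, 0.01, 0.64, -0.04]
```

```bash
python3 - <<'E'
from h import *
from sim import TP
go((.45,.02,.2),TP(30,-20,1),True,sym=False)
E
```

```text
xyz [-0.025, 0.0183, -0.1827] ang [0.25, 14.04, 0.25] rows 4
```

{"fn": "carry_out", "kwargs": {
  "motion": [
    {"xyz": [-0.006, 0.005, -0.04], "angular": [0, 2, 0]},
    {"xyz": [-0.012, 0.009, -0.08], "angular": [0, 5, 0]},
    {"xyz": [-0.018, 0.014, -0.12], "angular": [0, 8, 0]},
    {"xyz": [-0.025, 0.018, -0.16], "angular": [0, 11, 0]},
    {"xyz": [-0.025, 0.018, -0.183], "angular": [0, 14, 0]},
    {"xyz": [-0.025, 0.018, -0.183], "angular": [0, 14, 0]}
  ]
}}

```text
clock: 33.65
position: [0.4798, -0.0078, 0.1524]
ee_rot: [0.188, 0.946, -0.055, 0.258]
ft_force: [1.4, -1.2, -0.7]
grip_width: 0.738
grasp_force: 0.0
```

```bash
python3 - <<'E'
from h import *
from sim import TP
print(get_obs()["joint_pos"].round(2))
t=np.radians(12);z=np.array([*(BX*np.sin(t))[:2],-np.cos(t)]);TH=rot(z,[np.cos(t),0,np.sin(t)])
go((.43,0.0,.32),TP(20,-60,1),True,sym=False)
go((.43,-.03,.41),TH,True,sym=False)
E
```

```text
[-0.03 -0.21 -0.27  2.31  0.47  0.67  0.56]
xyz [-0.0384, -0.0173, -0.1511] ang [16.57, 10.36, 36.06] rows 5
xyz [-0.0925, -0.0402, -0.2226] ang [7.47, 19.74, 68.04] rows 9
```

{"fn": "carry_out", "kwargs": {
  "motion": [
    {"xyz": [-0.01, -0.004, -0.035], "angular": [0.8, 2.2, 7.6]},
    {"xyz": [-0.02, -0.009, -0.07], "angular": [1.6, 4.4, 15.1]},
    {"xyz": [-0.032, -0.014, -0.1], "angular": [2.5, 6.6, 22.7]},
    {"xyz": [-0.042, -0.018, -0.125], "angular": [3.3, 8.8, 30.2]},
    {"xyz": [-0.055, -0.024, -0.15], "angular": [4.2, 11, 37.8]},
    {"xyz": [-0.065, -0.028, -0.17], "angular": [5, 13.2, 45.4]},
    {"xyz": [-0.075, -0.032, -0.19], "angular": [5.8, 15.4, 52.9]},
    {"xyz": [-0.085, -0.036, -0.21], "angular": [6.6, 17.5, 60.5]},
    {"xyz": [-0.0925, -0.04, -0.223], "angular": [7.5, 19.7, 68]},
    {"xyz": [-0.0925, -0.04, -0.223], "angular": [7.5, 19.7, 68]},
    {"xyz": [-0.0925, -0.04, -0.223], "angular": [7.5, 19.7, 68]}
  ],
  "hand": 0.36
}}

```text
clock: 34.75
position: [0.4339, -0.0293, 0.3916]
ee_rot: [0.702, 0.704, 0.071, 0.08]
ft_force: [-0.8, -0.4, 0.4]
grip_width: 0.363
grasp_force: 0.0
```

```bash
python3 - <<'E'
from h import *
o=get_obs();print(o["joint_pos"].round(2),o["position"])
t=np.radians(12);z=np.array([*(BX*np.sin(t))[:2],-np.cos(t)]);TH=rot(z,[np.cos(t),0,np.sin(t)]);h=np.array([.5275,-.032,.311])
go(h-.08*z,TH,True,sym=False);go(h,TH,True,sym=False)
E
```

```text
[ 0.13 -0.28 -0.14  1.78 -0.03  1.43 -0.01] [ 0.43391617 -0.02931287  0.39158063]
xyz [-0.002, 0.0746, 0.0376] ang [0.24, 0.23, 0.2] rows 2
xyz [-0.0017, 0.0743, 0.1176] ang [0.24, 0.23, 0.2] rows 3
```

{"fn": "carry_out", "kwargs": {
  "motion": [
    {"xyz": [-0.002, 0.03, 0.01], "angular": [0.2, 0.2, 0.2]},
    {"xyz": [-0.002, 0.06, 0.025], "angular": [0.2, 0.2, 0.2]},
    {"xyz": [-0.002, 0.0745, 0.0376], "angular": [0.2, 0.2, 0.2]},
    {"xyz": [-0.002, 0.0745, 0.05], "angular": [0.2, 0.2, 0.2]},
    {"xyz": [-0.002, 0.0745, 0.075], "angular": [0.2, 0.2, 0.2]},
    {"xyz": [-0.002, 0.0745, 0.1], "angular": [0.2, 0.2, 0.2]},
    {"xyz": [-0.002, 0.0745, 0.1165], "angular": [0.2, 0.2, 0.2]},
    {"xyz": [-0.002, 0.0745, 0.1165], "angular": [0.2, 0.2, 0.2]},
    {"xyz": [-0.002, 0.0745, 0.1165], "angular": [0.2, 0.2, 0.2]}
  ]
}}

```text
clock: 35.65
position: [0.5306, -0.0315, 0.2945]
ee_rot: [0.703, 0.703, 0.071, 0.077]
ft_force: [0.3, 0.2, 0.1]
grip_width: 0.36
grasp_force: 0.0
```

{"fn": "carry_out", "kwargs": {
  "motion": [
    {"xyz": [0, 0, 0], "angular": [0, 0, 0]},
    {"xyz": [0, 0, 0], "angular": [0, 0, 0]},
    {"xyz": [0, 0, 0], "angular": [0, 0, 0]},
    {"xyz": [0, 0, 0], "angular": [0, 0, 0]},
    {"xyz": [0, 0, 0], "angular": [0, 0, 0]}
  ],
  "hand": 0,
  "grip_force": 50
}}

```text
clock: 36.15
position: [0.531, -0.0317, 0.2953]
ee_rot: [0.704, 0.702, 0.072, 0.077]
ft_force: [-5.2, 0.0, 3.6]
grip_width: 0.119
grasp_force: 48.7
```

```bash
python3 - <<'E'
from h import *
o=get_obs();print(o["position"]-.019*R.from_quat(o["ee_rot"]).as_matrix()[:,2],o["grip_width"],totool(o["position"]-[0,0,.255]),o["joint_pos"].round(2))
E
```

```text
[ 0.5269965  -0.03150502  0.3138864 ] 0.11930855371437953 [ 0.00190888 -0.05336089  0.24934709] [ 0.13 -0.05 -0.16  1.78  0.01  1.21 -0.03]
```

{"fn": "carry_out", "kwargs": {
  "motion": [
    {"xyz": [0, -0.003, 0.015], "angular": [0, 0, 0]},
    {"xyz": [0, -0.009, 0.04], "angular": [0, 0, 0]},
    {"xyz": [0.001, -0.014, 0.065], "angular": [0, 0, 0]},
    {"xyz": [0.001, -0.019, 0.09], "angular": [0, 0, 0]},
    {"xyz": [0.001, -0.025, 0.115], "angular": [0, 0, 0]},
    {"xyz": [0.001, -0.03, 0.14], "angular": [0, 0, 0]},
    {"xyz": [0.001, -0.035, 0.165], "angular": [0, 0, 0]},
    {"xyz": [0.001, -0.041, 0.19], "angular": [0, 0, 0]},
    {"xyz": [0.002, -0.046, 0.215], "angular": [0, 0, 0]},
    {"xyz": [0.002, -0.05, 0.235], "angular": [0, 0, 0]},
    {"xyz": [0.002, -0.053, 0.249], "angular": [0, 0, 0]},
    {"xyz": [0.002, -0.053, 0.249], "angular": [0, 0, 0]}
  ]
}}

```text
clock: 37.35
position: [0.5315, -0.0317, 0.0393]
ee_rot: [0.704, 0.702, 0.071, 0.077]
ft_force: [1.1, -0.2, -2.1]
grip_width: 0.12
grasp_force: 51.6
```

{"fn": "carry_out", "kwargs": {
  "motion": [
    {"xyz": [0, -0.001, 0.003], "angular": [0, 0, 0]},
    {"xyz": [0, -0.001, 0.005], "angular": [0, 0, 0]},
    {"xyz": [0, -0.001, 0.005], "angular": [0, 0, 0]}
  ]
}}

```text
clock: 37.65
position: [0.5317, -0.0318, 0.0378]
ee_rot: [0.704, 0.702, 0.071, 0.077]
ft_force: [-27.6, 1.1, 43.6]
grip_width: 0.116
grasp_force: 56.9
```

{"fn": "carry_out", "kwargs": {
  "motion": [
    {"xyz": [0, 0.001, -0.004], "angular": [0, 0, 0]},
    {"xyz": [0, 0.001, -0.004], "angular": [0, 0, 0]}
  ]
}}

```text
clock: 37.85
position: [0.5315, -0.0317, 0.0397]
ee_rot: [0.704, 0.702, 0.071, 0.077]
ft_force: [-5.2, -0.1, 3.9]
grip_width: 0.12
grasp_force: 52.3
```

{"fn": "carry_out", "kwargs": {
  "motion": [
    {"xyz": [0, 0, 0], "angular": [0, 0, 0]},
    {"xyz": [0, 0, 0], "angular": [0, 0, 0]},
    {"xyz": [0, 0, 0], "angular": [0, 0, 0]},
    {"xyz": [0, 0, 0], "angular": [0, 0, 0]}
  ],
  "hand": 0.33
}}

```text
clock: 38.25
position: [0.5319, -0.0317, 0.039]
ee_rot: [0.704, 0.703, 0.072, 0.077]
ft_force: [0.7, 0.9, -0.7]
grip_width: 0.329
grasp_force: 0.0
```

{"fn": "carry_out", "kwargs": {
  "motion": [
    {"xyz": [0, -0.001, -0.03], "angular": [0, 0, 0]},
    {"xyz": [0, -0.001, -0.07], "angular": [0, 0, 0]},
    {"xyz": [0, -0.002, -0.12], "angular": [0, 0, 0]},
    {"xyz": [0, -0.02, -0.17], "angular": [0, 0, 0]},
    {"xyz": [0, -0.04, -0.22], "angular": [0, 0, 0]},
    {"xyz": [0, -0.04, -0.27], "angular": [0, 0, 0]},
    {"xyz": [0, -0.04, -0.32], "angular": [0, 0, 0]},
    {"xyz": [0, -0.04, -0.32], "angular": [0, 0, 0]}
  ]
}}

```text
clock: 39.05
position: [0.4267, -0.029, 0.3501]
ee_rot: [0.703, 0.702, 0.075, 0.081]
ft_force: [0.7, 0.6, -0.6]
grip_width: 0.331
grasp_force: 0.0
```

```bash
python3 - <<'E'
from h import *
from sim import run
o=get_obs();print(o["position"],o["joint_pos"].round(2))
TK=rot([0,-.34,-.94],BX);k=np.array([.5885,.2875,.138])
r=run(o["joint_pos"],[((.45,.16,.36),TK,14),(k+[0,0,.13],TK,12),(k,TK,8),(k-[0,.03,0],TK,4)]);print(r[2])
go((.45,.18,.36),TK,True,sym=False)
T=shot("top");S=shot("scene","s13")
W=shot("wrist");print("handle",[proj(S,[.532,.037,.055]),proj(S,[.5265,-.103,.055])])
print([b for b in blobs(T,45,30) if abs(b[0][0]-185)<20 and abs(b[0][1]-175)<15],[b for b in blobs(S,45,30,900) if abs(b[0][0]-245)<20 and abs(b[0][1]-128)<15])
E
```

```text
[ 0.42674569 -0.02900736  0.35014768] [ 0.15 -0.31 -0.15  1.88 -0.04  1.35 -0.  ]
[([-0.09, 0.12, -0.59, 1.55, 0.34, 1.71, -0.7], np.float64(0.0)), ([-0.31, 0.58, -0.56, 1.17, 0.54, 1.72, -0.86], np.float64(0.0)), ([-0.3, 0.67, -0.55, 1.32, 0.57, 1.51, -0.94], np.float64(0.0)), ([-0.26, 0.64, -0.55, 1.38, 0.57, 1.48, -0.92], np.float64(0.0))]
xyz [0.2027, 0.0208, 0.0112] ang [12.14, -19.54, -0.26] rows 5
handle [array([288.07474184, 217.84811474]), array([320.16269311, 260.87579379])]
[([181.7, 175.3], [178, 172, 9, 8, 62])] [([246.8, 122.4], [242, 118, 11, 11, 74])]
```

```bash
python3 - <<'E'
from h import *
t=np.radians(12);z=np.array([*(BX*np.sin(t))[:2],-np.cos(t)]);TH=rot(z,[np.cos(t),0,np.sin(t)])
go([.528,-.032,.09],TH,sym=False);go([.528,-.032,.062],TH,sym=False);go([.528,-.032,.058],TH,sym=False)
E
```

```text
xyz [-0.0007, 0.0469, 0.2691] ang [0.1, 0.01, -0.06] rows 6
xyz [-0.0005, 0.041, 0.2964] ang [0.1, 0.01, -0.06] rows 6
xyz [-0.0004, 0.0402, 0.3004] ang [0.1, 0.01, -0.06] rows 7
```

{"fn": "carry_out", "kwargs": {
  "motion": [
    {"xyz": [0, 0.01, 0.05], "angular": [0, 0, 0]},
    {"xyz": [0, 0.02, 0.1], "angular": [0, 0, 0]},
    {"xyz": [0, 0.03, 0.15], "angular": [0, 0, 0]},
    {"xyz": [0, 0.04, 0.2], "angular": [0, 0, 0]},
    {"xyz": [0, 0.045, 0.24], "angular": [0, 0, 0]},
    {"xyz": [0, 0.047, 0.269], "angular": [0, 0, 0]},
    {"xyz": [0, 0.044, 0.283], "angular": [0, 0, 0]},
    {"xyz": [0, 0.041, 0.294], "angular": [0, 0, 0]},
    {"xyz": [0, 0.0405, 0.298], "angular": [0, 0, 0]},
    {"xyz": [0, 0.04, 0.3005], "angular": [0, 0, 0]},
    {"xyz": [0, 0.04, 0.3005], "angular": [0, 0, 0]},
    {"xyz": [0, 0.04, 0.3005], "angular": [0, 0, 0]}
  ],
  "hand": 0
}}

```text
clock: 40.4
position: [0.5259, -0.0313, 0.0598]
ee_rot: [0.704, 0.703, 0.07, 0.076]
ft_force: [-32.3, 2.8, 48.3]
grip_width: 0.001
grasp_force: 28.0
```

{"fn": "carry_out", "kwargs": {
  "motion": [
    {"xyz": [0, 0, -0.02], "angular": [0, 0, 0]},
    {"xyz": [0, 0, -0.06], "angular": [0, 0, 0]},
    {"xyz": [0, -0.01, -0.11], "angular": [0, 0, 0]},
    {"xyz": [0, -0.02, -0.16], "angular": [0, 0, 0]},
    {"xyz": [0, -0.03, -0.21], "angular": [0, 0, 0]},
    {"xyz": [0, -0.04, -0.26], "angular": [0, 0, 0]},
    {"xyz": [0, -0.04, -0.3], "angular": [0, 0, 0]},
    {"xyz": [0, -0.04, -0.3], "angular": [0, 0, 0]}
  ],
  "hand": 0.95
}}

```text
clock: 41.2
position: [0.4267, -0.029, 0.3489]
ee_rot: [0.704, 0.702, 0.075, 0.081]
ft_force: [0.6, -0.0, -0.3]
grip_width: 0.952
grasp_force: 0.0
```

```bash
python3 - <<'E'
from h import *
TK=rot([0,-.34,-.94],BX);k=np.array([.589,.288,.138])
go((.45,.2,.36),TK,True,sym=False)
E
```

```text
xyz [0.2227, 0.0211, 0.0097] ang [12.11, -19.54, -0.26] rows 5
```

{"fn": "carry_out", "kwargs": {
  "motion": [
    {"xyz": [0.04, 0.004, 0.002], "angular": [2, -3.3, 0]},
    {"xyz": [0.08, 0.008, 0.004], "angular": [4, -6.6, 0]},
    {"xyz": [0.12, 0.012, 0.006], "angular": [6, -10, 0]},
    {"xyz": [0.16, 0.016, 0.008], "angular": [8, -13, 0]},
    {"xyz": [0.2, 0.02, 0.009], "angular": [10, -16.3, 0]},
    {"xyz": [0.223, 0.021, 0.01], "angular": [12, -19.5, 0]},
    {"xyz": [0.223, 0.021, 0.01], "angular": [12, -19.5, 0]},
    {"xyz": [0.223, 0.021, 0.01], "angular": [12, -19.5, 0]}
  ]
}}

```text
clock: 42.0
position: [0.449, 0.1944, 0.3341]
ee_rot: [0.709, 0.684, -0.123, 0.12]
ft_force: [0.3, -0.4, -0.5]
grip_width: 0.946
grasp_force: 0.0
```

```bash
python3 - <<'E'
from h import *
TK=rot([0,-.34,-.94],BX);k=np.array([.589,.288,.138])
print(get_obs()["position"]);go(k+[0,0,.12],TK,True,sym=False);go(k,TK,True,sym=False)
W=shot("wrist");print(proj(W,k),[b for b in blobs(W,45,150,4000)])
E
```

```text
[0.44895383 0.19438132 0.33413945]
xyz [0.1186, 0.1366, 0.0576] ang [-0.56, -0.07, 0.09] rows 4
xyz [0.1593, 0.1363, 0.1705] ang [-0.56, -0.07, 0.09] rows 6
[447.2216       5.21305635] [([447.8, 12.9], [430, 0, 38, 29, 847]), ([418.4, 114.0], [402, 102, 40, 23, 347]), ([274.1, 145.7], [266, 136, 17, 20, 255]), ([340.9, 224.9], [329, 195, 39, 69, 527]), ([34.0, 221.5], [0, 198, 62, 55, 402]), ([313.6, 348.2], [307, 343, 15, 14, 159])]
```

{"fn": "carry_out", "kwargs": {
  "motion": [
    {"xyz": [0.045, 0, 0.01], "angular": [0, 0, 0]},
    {"xyz": [0.09, 0.01, 0.025], "angular": [0, 0, 0]},
    {"xyz": [0.119, 0.04, 0.04], "angular": [0, 0, 0]},
    {"xyz": [0.119, 0.085, 0.05], "angular": [0, 0, 0]},
    {"xyz": [0.119, 0.136, 0.058], "angular": [0, 0, 0]},
    {"xyz": [0.129, 0.136, 0.085], "angular": [0, 0, 0]},
    {"xyz": [0.139, 0.136, 0.113], "angular": [0, 0, 0]},
    {"xyz": [0.149, 0.136, 0.141], "angular": [0, 0, 0]},
    {"xyz": [0.155, 0.136, 0.16], "angular": [0, 0, 0]},
    {"xyz": [0.159, 0.136, 0.17], "angular": [0, 0, 0]},
    {"xyz": [0.159, 0.136, 0.17], "angular": [0, 0, 0]},
    {"xyz": [0.159, 0.136, 0.17], "angular": [0, 0, 0]}
  ]
}}

```text
clock: 43.25
position: [0.5902, 0.2803, 0.1244]
ee_rot: [0.71, 0.683, -0.121, 0.121]
ft_force: [1.0, -0.1, 0.8]
grip_width: 0.948
grasp_force: 0.0
```

{"fn": "carry_out", "kwargs": {
  "motion": [
    {"xyz": [0, 0, 0], "angular": [0, 0, 0]},
    {"xyz": [0, 0, 0], "angular": [0, 0, 0]},
    {"xyz": [0, 0, 0], "angular": [0, 0, 0]},
    {"xyz": [0, 0, 0], "angular": [0, 0, 0]},
    {"xyz": [0, 0, 0], "angular": [0, 0, 0]},
    {"xyz": [0, 0, 0], "angular": [0, 0, 0]}
  ],
  "hand": 0,
  "grip_force": 50
}}

```text
clock: 43.85
position: [0.5889, 0.2809, 0.1234]
ee_rot: [0.71, 0.683, -0.122, 0.121]
ft_force: [-5.8, -1.2, 6.4]
grip_width: 0.284
grasp_force: 48.9
```

```bash
python3 - <<'E'
from h import *
o=get_obs();print(o["position"]-.019*R.from_quat(o["ee_rot"]).as_matrix()[:,2],o["grip_width"],totool(o["position"]-BY*.024))
E
```

```text
[0.58907522 0.28734544 0.14128674] 0.28399527547071035 [-2.25816321e-02 -2.14670423e-05  8.12831054e-03]
```

Gripped on the knob; push it home (24 mm, a little over).

{"fn": "carry_out", "kwargs": {
  "motion": [
    {"xyz": [-0.005, 0, 0.002], "angular": [0, 0, 0]},
    {"xyz": [-0.01, 0, 0.0035], "angular": [0, 0, 0]},
    {"xyz": [-0.015, 0, 0.0055], "angular": [0, 0, 0]},
    {"xyz": [-0.019, 0, 0.007], "angular": [0, 0, 0]},
    {"xyz": [-0.0226, 0, 0.008], "angular": [0, 0, 0]},
    {"xyz": [-0.0245, 0, 0.009], "angular": [0, 0, 0]},
    {"xyz": [-0.0245, 0, 0.009], "angular": [0, 0, 0]},
    {"xyz": [-0.0245, 0, 0.009], "angular": [0, 0, 0]}
  ]
}}

```text
clock: 44.65
position: [0.5882, 0.2568, 0.1234]
ee_rot: [0.71, 0.684, -0.12, 0.12]
ft_force: [-2.7, 6.5, 4.3]
grip_width: 0.285
grasp_force: 49.2
```

{"fn": "carry_out", "kwargs": {
  "motion": [
    {"xyz": [-0.002, 0, 0.001], "angular": [0, 0, 0]},
    {"xyz": [-0.002, 0, 0.001], "angular": [0, 0, 0]}
  ]
}}

```text
clock: 44.85
position: [0.5882, 0.2568, 0.1234]
ee_rot: [0.709, 0.685, -0.119, 0.119]
ft_force: [-1.5, 12.9, 4.8]
grip_width: 0.286
grasp_force: 49.4
```

{"fn": "carry_out", "kwargs": {
  "motion": [
    {"xyz": [0, 0, 0], "angular": [0, 0, 0]},
    {"xyz": [0, 0, 0], "angular": [0, 0, 0]},
    {"xyz": [0, 0, 0], "angular": [0, 0, 0]},
    {"xyz": [0, 0, 0], "angular": [0, 0, 0]},
    {"xyz": [0, 0, 0], "angular": [0, 0, 0]}
  ],
  "hand": 1
}}

```text
clock: 45.35
position: [0.5886, 0.2519, 0.1223]
ee_rot: [0.71, 0.683, -0.122, 0.121]
ft_force: [-0.1, -0.4, -0.1]
grip_width: 0.996
grasp_force: 0.0
```

{"fn": "carry_out", "kwargs": {
  "motion": [
    {"xyz": [-0.015, 0, -0.043], "angular": [0, 0, 0]},
    {"xyz": [-0.03, 0, -0.086], "angular": [0, 0, 0]},
    {"xyz": [-0.04, 0, -0.13], "angular": [0, 0, 0]},
    {"xyz": [-0.05, -0.02, -0.175], "angular": [0, 0, 0]},
    {"xyz": [-0.04, -0.06, -0.2], "angular": [0, 0, 0]},
    {"xyz": [-0.02, -0.1, -0.21], "angular": [0, 0, 0]},
    {"xyz": [0, -0.14, -0.21], "angular": [0, 0, 0]},
    {"xyz": [0.02, -0.17, -0.21], "angular": [0, 0, 0]},
    {"xyz": [0.02, -0.17, -0.21], "angular": [0, 0, 0]}
  ]
}}

```text
clock: 46.25
position: [0.4163, 0.3519, 0.3122]
ee_rot: [0.707, 0.686, -0.122, 0.121]
ft_force: [-0.0, -0.1, 0.1]
grip_width: 0.999
grasp_force: 0.0
```

```bash
python3 - <<'E'
from h import *
o=get_obs();print(o["position"],o["ft_force"],o["clock"])
T=shot("top","t20");S=shot("scene","s20");W=shot("wrist","w20")
print("knob",[b for b in blobs(T,45,30) if abs(b[0][0]-187)<20 and abs(b[0][1]-175)<15],[b for b in blobs(S,45,30,900) if abs(b[0][0]-248)<20 and abs(b[0][1]-128)<15])
for c in(T,S,W):
    print("jars at",proj(c,box(.052,.04,.05)).round(0),proj(c,box(.052,-.042,.05)).round(0))
# diff vs. start images
for n,c in(("scene",S),("top",T)):
    d=np.abs(cv2.imread(f"pics/{n}0.png")[...,::-1].astype(int)-c["img"]).max(2)>45
    nn,l,s,ce=cv2.connectedComponentsWithStats(cv2.morphologyEx(d.astype(np.uint8),cv2.MORPH_OPEN,np.ones((3,3))))
    print(n,[(ce[i].round(0).tolist(),s[i][4]) for i in range(1,nn) if s[i][4]>15])
hsv=cv2.cvtColor(S["img"],cv2.COLOR_RGB2HSV)
print(S["img"][200:212:4,318:336:3].tolist(),S["img"][226:236:4,338:354:4].tolist())
E
```

```text
[0.41628984 0.35185555 0.31224183] [-0.03098558 -0.0525255   0.11690848] 46.25
knob [([191.1, 175.5], [187, 172, 10, 8, 70])] [([252.2, 129.4], [248, 125, 10, 11, 70])]
jars at [295. 165.] [326. 166.]
jars at [326. 205.] [345. 229.]
jars at [404. 283.] [394. 310.]
scene [([77.0, 56.0], np.int32(5759)), ([126.0, 207.0], np.int32(16089)), ([56.0, 119.0], np.int32(249)), ([70.0, 161.0], np.int32(3818)), ([176.0, 180.0], np.int32(22)), ([28.0, 197.0], np.int32(165)), ([206.0, 202.0], np.int32(389)), ([331.0, 203.0], np.int32(49)), ([59.0, 228.0], np.int32(1928)), ([22.0, 229.0], np.int32(272)), ([105.0, 225.0], np.int32(212)), ([11.0, 230.0], np.int32(267)), ([95.0, 225.0], np.int32(202)), ([28.0, 225.0], np.int32(27)), ([349.0, 226.0], np.int32(56)), ([92.0, 256.0], np.int32(24)), ([62.0, 283.0], np.int32(24)), ([212.0, 379.0], np.int32(5823)), ([314.0, 329.0], np.int32(432)), ([95.0, 327.0], np.int32(134)), ([42.0, 350.0], np.int32(21)), ([68.0, 387.0], np.int32(2969)), ([82.0, 359.0], np.int32(377)), ([127.0, 367.0], np.int32(51)), ([122.0, 376.0], np.int32(17)), ([116.0, 397.0], np.i
[... 284 characters left out ...]
0.0], np.int32(355)), ([112.0, 285.0], np.int32(910)), ([402.0, 342.0], np.int32(7128)), ([75.0, 316.0], np.int32(17)), ([133.0, 334.0], np.int32(421)), ([269.0, 401.0], np.int32(4016)), ([266.0, 372.0], np.int32(26))]
[[[121, 123, 122], [161, 162, 164], [148, 146, 151], [50, 47, 53], [32, 33, 38], [115, 119, 127]], [[36, 37, 36], [120, 115, 118], [159, 159, 161], [146, 144, 148], [48, 49, 48], [25, 26, 30]], [[43, 40, 41], [32, 32, 32], [107, 106, 109], [158, 157, 159], [153, 151, 155], [47, 49, 50]]] [[[91, 90, 94], [152, 153, 157], [111, 111, 114], [15, 18, 19]], [[34, 32, 36], [120, 119, 123], [153, 155, 156], [81, 77, 79]], [[36, 34, 30], [41, 39, 43], [147, 147, 147], [153, 155, 158]]]
```

```bash
python3 -c "
from workcell import *
print(hand_in())"
```

```text
the job is handed in; nothing more can be done
None
```

I found two jars on the table and stood both upright in bays 2 and 3; the sash is shut and the plunger is back in its starting position in both camera views, though I didn't test the lock. I handed the job in at about 46 s of the 210 s limit.

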